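# Load the culture light stand

### The arm

A 6-joint arm with a two-finger parallel gripper is mounted at the origin on the work surface. World frame = base frame: x ahead of the robot, y to its left, z up, the work surface at z = 0. Lengths are in mm, angles in rad, forces in N, time in s.
With the tool pointing down it reaches from about 350 to 775 mm from the base axis. Payload 7.3 kg.
Tool frame: the origin (TCP) lies at the very end of the fingers, on their centre line; the grasp point (between the pads) lies 19 mm behind it; z points along the fingers, y is the line along which they close (so a half turn about z gives the same grasp; the last joint's range is limited). The gripper opens to 92 mm and grips with 3 to 60 N. Pads are 19 mm wide; open, the fingers measure 130 mm over their backs; the gripper's body (75 mm by 190 mm) begins 47 mm behind the grasp point.
Start: joints at [-1.484, 0.342, 1.524, -0, 1.275, -0.146], TCP at [121.14, -510.852, 226.741] pointing down, gripper open.
Joint ranges: [-2.53, 2.53], [-0.77, 2.02], [0.04, 2.7], [-1, 4.14], [0.28, 2.66], [-3.11, 3.11]. Speed limits (rad/s): [2.57, 2.57, 3.14, 3.14, 3.14, 3.14].

### API

Orientations are given as [roll, pitch, yaw] about the fixed x, y, z axes, in that order (R = Rz(yaw) Ry(pitch) Rx(roll)).
In Python, from plant import get_obs, optics, ticket, finder gives the robot as it stands.
- The arm moves only by the tool send_rows, never from a script. Its arguments are lists of equal length, an entry for each row: "offset": the shift along the tool's x, y, z scaled (see below), a list of three; "delta_rot": the turn, a rotation vector about the tool's x, y, z scaled (see below), a list of three. In form: {"offset": [[dx, dy, dz], ...], "delta_rot": [[rx, ry, rz], ...]}. A call has 1 to 8 rows; each row is the pose to reach, as a shift and turn from the pose commanded when the call began, along the tool's axes at that moment, turning the shorter way round; what a row does not reach only later rows make up. The controller multiplies each number of a shift by 120 mm and each number of a turn by 360 degrees. A row lasts 1/8 s, in which the tool goes at most 62.5 mm and 10.7 degrees, less where a joint would pass 70% of its speed; a pose out of reach is approached as far as the arm can. A call with a number of a shift or a turn outside -1 to 1 is refused whole. A call with a gripper value outside its range is refused whole. "grip" is the opening, from 0 (shut) to 1 (fully open), set as the call begins (left out, the last holds). The fingers move at their own pace and stop on an object; the grip force is fixed at half the most. Time passes only in rows, so rows that repeat a pose let the fingers close. It gives the time, the measured TCP pose, the force, the opening and the grip force at its end, in the units of the state.
- get_obs(): the state, without advancing time (a new reading comes with each control period).
- optics.capture(name): name is "scene" or "top"; returns the picture (420x560x3 uint8, red, green, blue); there is no depth.
- optics.get_calibration(name): a dict with "fx", "fy", "cx", "cy" (pixels), "k1" (the pictures are not rectified: a ray, as slopes to the right and down, at radius r is drawn at 1 + k1 r^2 times it, then the intrinsics apply), "world_from_camera" (4x4, takes a point from camera to world coordinates). Camera axes: x right, y down, z forward; pixel columns grow to the right and rows downward; lengths in mm; the calibration is good to about 2 mm. A picture is of the moment at which its call begins. get_calibration takes no time and is no camera call.
- ticket.close_job(): hands the job in; it is judged then, once.
Trained networks look in the newest picture that a camera, given by its name, has taken for a name from the list of things; names that differ only in an ending like _2 or _b are one class to them, and where a whole thing is asked for, a point or a joint stands for the part that bears it (a point fixed in the world has none). Each returns a list of dicts, best first, with "confidence" (0 to 1); they miss things now and then, are a little off and sometimes report something else, mostly with a low value. They report only what shows in the picture. A call takes as long as a camera call. They do not tell look-alikes from the thing itself.
- finder.boxes_of(target, camera): "box" ([left, top, right, bottom] in pixels, round what is visible of it).
- finder.silhouettes(target, camera): "region" (420x560 bool, what is visible of it) and "box" ([left, top, right, bottom] in pixels, round what is visible of it).
- finder.pinpoint(target, camera): "uv" ([column, row] in pixels: a listed point, or the origin of a listed thing).
The state is a dict: "time": time; "joint_positions": joint angles; "dq": joint speeds; "tau": joint torques, N m; "tool_pos": TCP position; "tcp_rot": TCP orientation; "contact_force": force on the tool from outside, world axes, zero at the start; "moment": the same for the moment, N m; "grip_width": finger opening in mm; "finger_force": force on a finger pad.
Only numpy, scipy, OpenCV 4.12 (cv2) and the standard library are available. Lean on these libraries where they do the work, as an engineer would, in place of code of your own. Each camera call takes 0.05 s, during which the arm holds its last target. There are 200 camera calls.

### The job

Get the culture light stand going: with the scraper block (not with the fingers or a flask) push all the loose chips off the grey deck into the crumb tray at its end, and stand the scraper back on the middle of its rubber pad. Once the chips are cleared, stand every flask from the cork mat upright, fully down, in a slot of its own in the white rack; last of all turn the dimmer clockwise until it stops. Do not disturb the jar, the bottle or the foil-wrapped beaker.

Things in the scene. Friction and masses are not known exactly. Their poses are not given: they have to be found in the camera images.
- stand: fixed culture light stand; origin on the bench under its middle, x across it (away from the robot), y along it to the left, z up. In its x (mm): steel lip -85 to -75, 36 tall; grey deck -75 to 40, 30 tall; white slotted rack 40 to 110, 55 tall; light bar 112 to 130, 61 tall; all y -120 to 120. Crumb tray off its -y end; dimmer box at its +y end (x -85 to 45, y 120 to 205, 42 tall)
- deck (a point): centre of the flat deck's top, 30 mm above the bench; axes as the stand's; the deck reaches 57 mm to either side in x (lip, rack) and 120 mm in y
- crumb_tray (a point): centre of the floor (4 mm above the bench, 26 mm below the deck) of the steel crumb tray at the deck's -y end; inside 122 mm in x and 84 mm in y; walls 34 mm tall on its three outer sides, none towards the deck: what is pushed off the deck's -y end drops in; axes as the stand's
- dimmer (a joint): the light's dimmer knob, rad: 0 off, 2.6 fully up at its end stop; grows as it turns clockwise seen from above; stays where it is left, light friction
- dimmer_grip (a point): on the vertical axis of the knob on the dimmer box, 7 mm below its top; black knob: disc of 44 mm, on it an upright grip bar 42 mm long, 14 mm wide, 30 mm tall; the point's x axis lies along the bar and turns with it, so grip across y
- mat: fixed cork mat, 210 x 210 mm, paper-thin, on which the flasks wait; origin under its centre
- pad: fixed black rubber pad, 75 mm (x) by 125 mm (y), paper-thin, the scraper's place; origin under its centre
- scraper: scraper block, origin at the centre of its underside, z up: foot of black rubber 80 mm (x) by 36 mm (y) by 22 mm tall, on it a wooden grip 50 mm (x) by 22 mm (y) reaching 75 mm above the underside; about 250 g; pick by the grip across y; starts upright on the pad with its x roughly along the pad's long side
- slot0 (a point): slot 1 of 4 in the white rack, counted from the crumb tray end (58 mm apart): centre of its floor, 30 mm above the bench; opening 54 mm along x by 32 mm along y, 25 mm deep, upright walls; axes as the stand's; takes one flask, whose x goes along the slot's x either way round
- slot1 (a point): slot 2 of 4 in the white rack, counted from the crumb tray end (58 mm apart): centre of its floor, 30 mm above the bench; opening 54 mm along x by 32 mm along y, 25 mm deep, upright walls; axes as the stand's; takes one flask, whose x goes along the slot's x either way round
- slot2 (a point): slot 3 of 4 in the white rack, counted from the crumb tray end (58 mm apart): centre of its floor, 30 mm above the bench; opening 54 mm along x by 32 mm along y, 25 mm deep, upright walls; axes as the stand's; takes one flask, whose x goes along the slot's x either way round
- slot3 (a point): slot 4 of 4 in the white rack, counted from the crumb tray end (58 mm apart): centre of its floor, 30 mm above the bench; opening 54 mm along x by 32 mm along y, 25 mm deep, upright walls; axes as the stand's; takes one flask, whose x goes along the slot's x either way round
- flask0: upright flat culture flask of clear plastic on a steel foot, may be absent; origin at the centre of its underside, z up: heavy steel foot 50 mm (x) by 28 mm (y) by 12 mm, clear body 46 by 24 mm up to 72 mm, then a neck and a 22 mm orange screw cap up to 100 mm; about 120 g; grip across y in the upper half of the body
- flask1: upright flat culture flask of clear plastic on a steel foot, may be absent; origin at the centre of its underside, z up: heavy steel foot 50 mm (x) by 28 mm (y) by 12 mm, clear body 46 by 24 mm up to 72 mm, then a neck and a 22 mm orange screw cap up to 100 mm; about 120 g; grip across y in the upper half of the body
- flask2: upright flat culture flask of clear plastic on a steel foot, may be absent; origin at the centre of its underside, z up: heavy steel foot 50 mm (x) by 28 mm (y) by 12 mm, clear body 46 by 24 mm up to 72 mm, then a neck and a 22 mm orange screw cap up to 100 mm; about 120 g; grip across y in the upper half of the body
- flask3: upright flat culture flask of clear plastic on a steel foot, may be absent; origin at the centre of its underside, z up: heavy steel foot 50 mm (x) by 28 mm (y) by 12 mm, clear body 46 by 24 mm up to 72 mm, then a neck and a 22 mm orange screw cap up to 100 mm; about 120 g; grip across y in the upper half of the body
- chip0: loose chip of white broken plastic on the deck, about 15 x 12 x 8 mm, may be absent; origin under its centre
- chip1: loose chip of white broken plastic on the deck, about 15 x 12 x 8 mm, may be absent; origin under its centre
- chip2: loose chip of white broken plastic on the deck, about 15 x 12 x 8 mm, may be absent; origin under its centre
- chip3: loose chip of white broken plastic on the deck, about 15 x 12 x 8 mm, may be absent; origin under its centre
- chip4: loose chip of white broken plastic on the deck, about 15 x 12 x 8 mm, may be absent; origin under its centre
- jar: bystander: glass jar with label and metal lid, 84 mm wide, 130 mm tall, origin under its centre
- bottle: bystander: glass bottle with orange cap, 64 mm wide, 140 mm tall, origin under its centre
- beaker: bystander: foil-wrapped beaker, 74 mm wide, 98 mm tall, origin under its centre
Not all that is in view belongs to the job. What is shaped like the flask1 but yellow is not meant.

How it is judged:
By the outcome, as a careful person would: the job done as asked, in the order asked, and still so for the second after the job is handed in, with the robot touching nothing.
Of flask0, flask1, flask2, flask3 only 2 to 4 are there at a start; the rules pass over those that are not, and their reading is None.
Of chip0, chip1, chip2, chip3, chip4 only 3 to 5 are there at a start; the rules pass over those that are not, and their reading is None.
At some moment in a run one of flask0, flask1, flask2, flask3, scraper may be knocked a few centimetres aside while the robot is not near it.
It also fails if it takes over 210 s, if anything falls off the work surface, if the arm or the gripper's body presses on something with over 40 N, if the wrist force passes 120 N, or if a joint passes its speed limit or range.

## Working session

There is one attempt and no reset: what is moved stays moved. The work goes in short steps, Python scripts to look and compute and a tool call to move; the robot and the scene stay as the last step left them, time stands still between calls to the robot, and variables do not carry over. Pictures are saved under pics/ and viewed, at most 14 in all, crops included, and the job is handed in when it is done.

Besides the shell and the picture viewer there is one more tool, called after "Request:" as name(argument=value, ...) on one line, values as JSON. send_rows: Moves the arm, as the interface text tells. Its arguments: {"type":"object","properties":{"offset":{"type":"array"},"delta_rot":{"type":"array"},"grip":{"type":"number"}},"required":["offset","delta_rot"]}

```bash
mkdir -p pics; ls; cat > h.py <<'E'
import numpy as np, cv2
from plant import get_obs, optics, ticket, finder
from scipy.spatial.transform import Rotation as Ro
def snap(c,fn=None,crop=None,s=1):
    im=np.asarray(optics.capture(c))
    if fn:
        o=im if crop is None else im[crop[1]:crop[3],crop[0]:crop[2]]
        o=cv2.resize(o,None,fx=s,fy=s,interpolation=cv2.INTER_CUBIC)
        cv2.imwrite('pics/'+fn,o[:,:,::-1])
    return im
def w(c,uv,z):
    "pixels -> world at height z"
    k=optics.get_calibration(c); uv=np.atleast_2d(np.array(uv,float))
    d=(uv-[k['cx'],k['cy']])/[k['fx'],k['fy']]; s=d.copy()
    for _ in range(30): s=d/(1+k['k1']*(s**2).sum(1,keepdims=True))
    T=np.array(k['world_from_camera']); r=np.c_[s,np.ones(len(s))]@T[:3,:3].T; o=T[:3,3]
    return o+r*((z-o[2])/r[:,2])[:,None]
def px(c,p):
    k=optics.get_calibration(c); T=np.linalg.inv(np.array(k['world_from_camera']))
    q=np.atleast_2d(p)@T[:3,:3].T+T[:3,3]; s=q[:,:2]/q[:,2:]
    s=s*(1+k['k1']*(s**2).sum(1,keepdims=True)); return s*[k['fx'],k['fy']]+[k['cx'],k['cy']]
E
python3 - <<'E'
from h import *
print(get_obs())
for c in('scene','top'):
    snap(c,c+'0.png',s=1.4); k=optics.get_calibration(c); print(k)
for t in ['deck','crumb_tray','dimmer_grip','mat','pad','scraper','slot0','slot3','flask0','chip0','jar','bottle','beaker']:
    for r in finder.pinpoint(t,'top'): print(t,np.round(r['uv'],1),round(r['confidence'],2))
E
```

```text
pics
{'time': 0.0, 'joint_positions': array([-1.48401320e+00,  3.42734095e-01,  1.52501654e+00,  5.49297900e-05,
        1.27542661e+00, -1.46023872e-01]), 'dq': array([ 0.00095299,  0.0003653 , -0.00087729,  0.0025866 , -0.00018195,
       -0.00084978]), 'tau': array([ 4.20894594e-04, -4.31240952e+01, -2.44216257e+01,  7.18799606e-02,
        5.60735771e-02, -1.18567600e-04]), 'tool_pos': array([ 121.11225871, -510.4141873 ,  226.03924318]), 'tcp_rot': array([-3.14003257e+00, -2.82533437e-04,  2.32790752e-01]), 'contact_force': array([ 0.50258805,  0.40433732, -0.89265103]), 'moment': array([-0.03684882, -0.02947626,  0.04426733]), 'finger_force': 0.0, 'grip_width': 91.8142906686622}
{'fx': 451.43113636538203, 'fy': 451.43113636538203, 'cx': 281.0242186749458, 'cy': 217.64450735465638, 'k1': 0.05083192594199877, 'world_from_camera': array([[ 8.52712025e-01,  4.47658114e-01, -2.69229300e-01,
         8.18654630e+02],
       [ 5.22307773e-01, -7.21988546e-01,  4.53791946e-01,
        -5.05015841e+02],
       [ 8.76317579e-03, -5.27574405e-01, -8.49463627e-01,
         9.71545091e+02],
[... 638 characters left out ...]
er_grip [231.9 208.5] 0.75
mat [148.6 241.5] 0.65
pad [365.1 280.9] 0.96
pad [323.8 174.8] 0.74
scraper [365.8 280.1] 0.63
slot0 [263.  172.5] 0.85
slot0 [324.5 171.3] 0.75
slot0 [300.4 171.6] 0.73
slot0 [285.1 175.6] 0.66
slot0 [136.2 223.5] 0.52
slot3 [263.  172.5] 0.85
slot3 [324.5 171.3] 0.75
slot3 [300.4 171.6] 0.73
slot3 [285.1 175.6] 0.66
slot3 [136.2 223.5] 0.52
flask0 [163.5 263.2] 0.83
flask0 [211.  265.5] 0.79
flask0 [170.5 230.3] 0.75
flask0 [135.2 230.5] 0.57
flask0 [132.2 255.4] 0.56
chip0 [132.7 253.6] 0.71
chip0 [286.8 197.2] 0.55
chip0 [326.8 192.5] 0.47
chip0 [314.2 217. ] 0.47
chip0 [299.1 207.4] 0.41
jar [426.1 212.9] 0.94
bottle [166. 152.] 0.84
beaker [401.  167.2] 0.65
```

View pics/scene0.png

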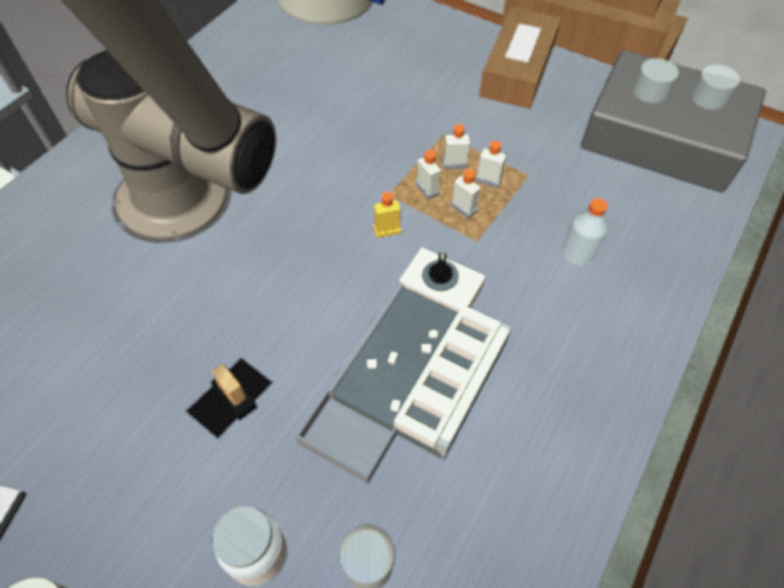

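View pics/top0.png

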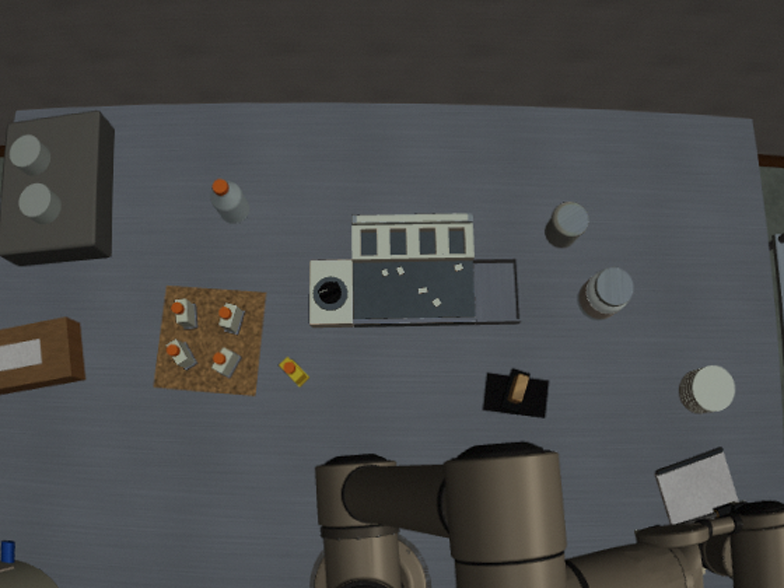

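Top view: four flasks with orange caps stand on the cork mat at native px (130,222), (164,225), (126,250) and (160,257). The yellow look-alike is off the mat at (209,265). The five chips are on the deck, the scraper is on its pad at (370,277), and the knob is at (235,209). Next I'll fit poses from silhouettes and take enlarged crops.

```bash
cat >> h.py <<'E'
from scipy.optimize import minimize
def box(x0,x1,y0,y1,z0,z1): return np.array([[x,y,z] for x in(x0,x1) for y in(y0,y1) for z in(z0,z1)],float)
def cyl(r,z0,z1): a=np.arange(0,6.28,.3); return np.array([[r*np.cos(t),r*np.sin(t),z] for t in a for z in(z0,z1)])
FLASK=[box(-25,25,-14,14,0,12),box(-23,23,-12,12,12,72),cyl(11,72,100)]
SCR=[box(-40,40,-18,18,0,22),box(-25,25,-11,11,22,75)]
def render(c,parts,p,S=4):
    m=np.zeros((420*S,560*S),np.uint8); R=Ro.from_euler('z',p[2]).as_matrix()
    for q in parts:
        u=px(c,q@R.T+[p[0],p[1],p[3] if len(p)>3 else 0])
        cv2.fillConvexPoly(m,cv2.convexHull(np.round((u+.5)*S).astype(np.int32)),1)
    return cv2.resize(m.astype(np.float32),(560,420),interpolation=cv2.INTER_AREA)
def fit(masks,parts,p0,z=0):
    "masks: {camera: bool}; returns pose, IoU"
    def f(p):
        s=0
        for c,m in masks.items():
            r=render(c,parts,[*p,z]); s+=np.minimum(r,m).sum()/np.maximum(r,m).sum()
        return -s/len(masks)
    best=None
    for a in np.arange(4)*np.pi/4:
        p=np.array([p0[0],p0[1],a])
        r=minimize(f,p,method='Nelder-Mead',options=dict(initial_simplex=p+np.array([[0,0,0],[8,0,0],[0,8,0],[0,0,.4]]),xatol=.05,fatol=1e-4))
        if best is None or r.fun<best.fun: best=r
    return best.x,-best.fun
def masks(t,c):
    return [(r['region'],r['box'],r['confidence']) for r in finder.silhouettes(t,c)]
def near(ms,uv,mx=25):
    "mask whose box centre is nearest uv"
    d=[np.hypot((b[0]+b[2])/2-uv[0],(b[1]+b[3])/2-uv[1]) for _,b,_ in ms]
    return ms[int(np.argmin(d))][0] if d and min(d)<mx else None
def locate(t,parts,guesses,z=0,h=45):
    M={}
    for c in('top','scene'): optics.capture(c); M[c]=masks(t,c)
    out=[]
    for g in guesses:
        mm={c:near(M[c],px(c,[g[0],g[1],z+h])[0]) for c in M}; mm={c:m for c,m in mm.items() if m is not None}
        if mm: p,i=fit(mm,parts,g,z); print(t,np.round(p[:2],1),'yaw',round(p[2]%np.pi,3),'iou',round(i,2),list(mm)); out.append(p)
        else: print(t,'none at',g); out.append(None)
    return out
E
python3 - <<'E'
from h import *
im=snap('top','topstand.png',(205,140,385,300),4.2)
for n,z,uv in [('deck',30,[290.2,210]),('tray',4,[352.3,208.7]),('slots',30,[[263,172.5],[324.5,171.3],[300.4,171.6],[285.1,175.6]]),('dim',65,[231.9,208.5]),('mat',0,[148.6,241.5]),('pad',0,[365.1,280.9])]:
    print(n,np.round(w('top',uv,z),1).tolist())
g=w('top',[[130,222],[164,225],[126,250],[160,257]],90)
locate('flask0',FLASK,g[:,:2]); locate('scraper',SCR,w('top',[[370,277]],50)[:,:2])
optics.capture('scene')
for t,z in [('deck',30),('crumb_tray',4),('dimmer_grip',65),('slot0',30),('pad',0)]:
    for r in finder.pinpoint(t,'scene'): print(t,np.round(w('scene',r['uv'],z)[0],1),round(r['confidence'],2))
E
```

```text
deck [[565.2, -60.8, 30.0]]
tray [[577.3, -236.3, 4.0]]
slots [[671.8, 16.8, 30.0], [678.0, -155.9, 30.0], [676.0, -88.2, 30.0], [663.6, -45.4, 30.0]]
dim [[559.2, 96.8, 65.0]]
mat [[475.0, 336.6, 0.0]]
pad [[374.5, -270.3, 0.0]]
flask0 [517.7 377.3] yaw 0.211 iou 0.92 ['top', 'scene']Traceback (most recent call last):
  File "<stdin>", line 6, in <module>
  File "h.py", line 58, in locate
    if mm: p,i=fit(mm,parts,g,z); print(t,np.round(p[:2],1),'yaw',round(p[2]%np.pi,3),'iou',round(i,2),list(mm)); out.append(p)
               ~~~^^^^^^^^^^^^^^
  File "h.py", line 43, in fit
    r=minimize(f,p,method='Nelder-Mead',options=dict(initial_simplex=p+np.array([[0,0,0],[8,0,0],[0,8,0],[0,0,.4]]),xatol=.05,fatol=1e-4))
    res = _minimize_neldermead(fun, x0, args, callback, bounds=bounds,
                               **options)
    fsim[j] = func(sim[j])
              ~~~~^^^^^^^^
    fx = function(np.copy(x), *(wrapper_args + args))
  File "h.py", line 38, in f
    r=render(c,parts,[*p,z]); s+=np.minimum(r,m).sum()/np.maximum(r,m).sum()
  File "h.py", line 30, in render
    u=px(c,q@R.T+[p[0],p[1],p[3] if len(p)>3 else 0])
  File "h.py", line 19, in px
    k=optics.get_calibration(c); T=np.linalg.inv(np.array(k['world_from_camera']))
ValueError: time passes only in moves, steps and waits
```

View pics/topstand.png

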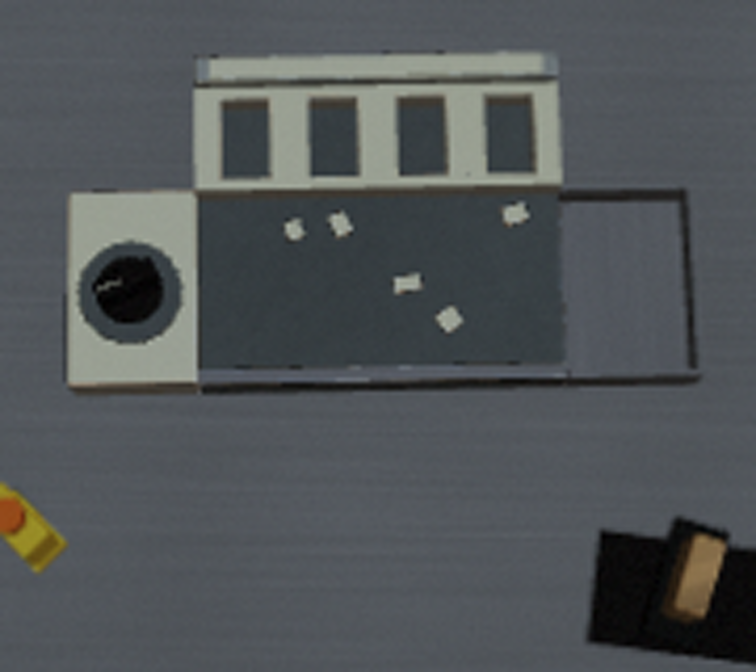

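View pics/mat.png

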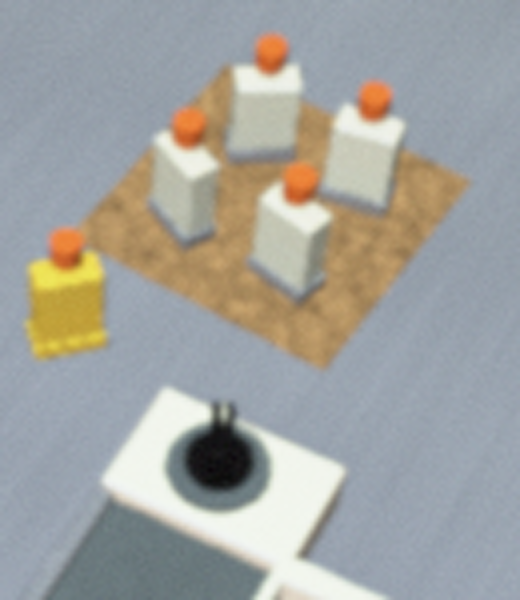

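Confirmed: the four clear (white-looking) flasks are the ones on the cork. The yellow one is at crop (67,295), off the mat, and isn't meant. Next is a crop of the pad and scraper.

```bash
python3 - <<'E'
from h import *
a=snap('top'); b=snap('scene')
f=lambda i:cv2.resize(np.clip(255*(i/255.)**.5,0,255).astype(np.uint8),(390,390),interpolation=cv2.INTER_CUBIC)
cv2.imwrite('pics/pad.png',np.hstack([f(a[250:315,335:400]),f(b[245:325,125:205])])[:,:,::-1])
m=(a.max(2)<45).astype(np.uint8); m[:250]=0;m[312:]=0;m[:,:335]=0;m[:,402:]=0
print(np.bincount(a[250:315,335:400].max(2).ravel()//10))
c=max(cv2.findContours(m,0,2)[0],key=cv2.contourArea)[:,0]
print(cv2.minAreaRect(w('top',c,0)[:,:2].astype(np.float32)))
E
```

```text
[ 187  756   52   44   57   30   49   56  762 2102   14   29   20   53
   14]
((378.6849670410156, -279.511962890625), (124.30581665039062, 88.67874145507812), 82.24101257324219)
```

View pics/pad.png

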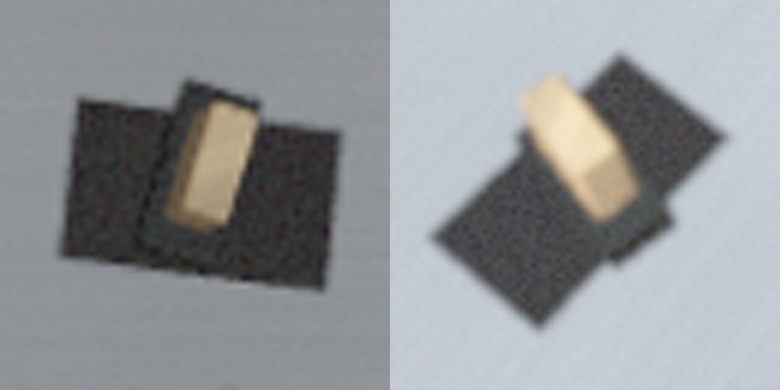

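```bash
cat >> h.py <<'E'
ST=np.load('stand.npy')
def sw(x,y):
    "stand xy -> world xy"
    c,s=np.cos(ST[2]),np.sin(ST[2]); return np.array([ST[0]+c*x-s*y,ST[1]+s*x+c*y])
def plan(wps,start=None):
    "wps: x,y,z,yaw, one call each; prints offset, delta_rot z, rows"
    o=get_obs(); cur=list(o['tool_pos'])+[o['tcp_rot'][2]] if start is None else start
    for t in wps:
        t=list(t); d=(t[3]-cur[3]+np.pi)%(2*np.pi)-np.pi
        R=(Ro.from_euler('z',cur[3])*Ro.from_euler('x',np.pi)).as_matrix()
        v=R.T@(np.array(t[:3])-cur[:3])
        print('off',np.round(v/120,4).tolist(),'rz',round(-d/2/np.pi,4),'rows>=',round(max(np.linalg.norm(v)/62.5,abs(np.degrees(d))/10.7),1)); cur=t
E
python3 - <<'E'
from h import *
u=np.array([[78,98],[340,130],[325,290],[60,255]])/6-.5+[335,250]
p=w('top',u,0)[:,:2]; print('pad',p.mean(0),np.round(p,1).tolist(), cv2.minAreaRect(p.astype(np.float32)))
d=p[0]-p[1]+p[3]-p[2]; print('long dir yaw',np.arctan2(d[1],d[0]))
print('slots',[np.round(sw(75,y),1).tolist() for y in(-87,-29,29,87)],'p1',sw(-1,90),sw(-1,-113),'p2',sw(-33,90),sw(-33,-113),'knob',sw(-20,162))
o=get_obs(); print(o['tool_pos'],o['tcp_rot'],o['time'])
a=-.305
plan([(200,-410,210,a),(300,-340,160,a),(381,-274.6,110,a),(381,-274.6,30,a)],[121.14,-510.85,226.74,.2328])
E
```

```text
pad [ 372.37382961 -278.48680089] [[415.9, -221.6], [401.9, -343.9], [328.1, -335.5], [343.6, -212.9]] ((372.009765625, -278.35382080078125), (123.53997802734375, 74.35942077636719), 83.48267364501953)
long dir yaw 1.4509349529819016
slots [[669.1, -158.3], [667.4, -100.4], [665.7, -42.4], [663.9, 15.6]] p1 [587.88393853  16.34800678] [ 593.87988529 -186.56342371] p2 [555.89790022  15.40283291] [ 561.89384699 -187.50859758] knob [566.76558707  87.75539598]
[ 121.12873838 -510.86191801  226.73898934] [3.14151211e+00 1.44971286e-05 2.32759264e-01] 1.9
off [0.8333, -0.6661, 0.1395] rz 0.0856 rows>= 2.9
off [0.6197, -0.8067, 0.4167] rz -0.0 rows>= 2.1
off [0.4802, -0.7225, 0.4167] rz -0.0 rows>= 1.8
off [-0.0, -0.0, 0.6667] rz -0.0 rows>= 1.3
```

Request:
send_rows(offset=[[0.833,-0.666,0.14],[0.833,-0.666,0.14],[0.833,-0.666,0.14],[0.833,-0.666,0.14]], delta_rot=[[0,0,0.0856],[0,0,0.0856],[0,0,0.0856],[0,0,0.0856]], grip=0.6)

```text
time: 2.4
tool_pos: [200.5, -409.6, 210.2]
tcp_rot: [3.141, -0.0, -0.302]
contact_force: [-0.3, 0.2, -0.3]
grip_width: 57.8
finger_force: 0.0
```

Request:
send_rows(offset=[[0.62,-0.807,0.417],[0.62,-0.807,0.417],[0.62,-0.807,0.417]], delta_rot=[[0,0,0],[0,0,0],[0,0,0]])

```text
time: 2.78
tool_pos: [301.3, -338.2, 158.5]
tcp_rot: [-3.139, 0.002, -0.298]
contact_force: [-0.3, -0.6, -0.2]
grip_width: 55.2
finger_force: 0.0
```

Request:
send_rows(offset=[[0.48,-0.722,0.417],[0.48,-0.722,0.417],[0.48,-0.722,0.417],[0.48,-0.722,0.417]], delta_rot=[[0,0,0],[0,0,0],[0,0,0],[0,0,0]])

```text
time: 3.28
tool_pos: [380.8, -276.1, 110.3]
tcp_rot: [3.141, -0.001, -0.304]
contact_force: [-0.1, -0.5, 0.4]
grip_width: 55.0
finger_force: 0.0
```

Request:
send_rows(offset=[[0,0,0.35],[0,0,0.667],[0,0,0.667],[0,0,0.667]], delta_rot=[[0,0,0],[0,0,0],[0,0,0],[0,0,0]])

```text
time: 3.78
tool_pos: [381.2, -276.3, 31.3]
tcp_rot: [3.14, -0.002, -0.306]
contact_force: [0.4, -0.3, -0.2]
grip_width: 55.2
finger_force: 0.0
```

Request:
send_rows(offset=[[0,0,0],[0,0,0],[0,0,0],[0,0,0],[0,0,0],[0,0,0]], delta_rot=[[0,0,0],[0,0,0],[0,0,0],[0,0,0],[0,0,0],[0,0,0]], grip=0)

```text
time: 4.53
tool_pos: [381.1, -274.8, 30.0]
tcp_rot: [3.141, -0.001, -0.305]
contact_force: [-0.4, -0.0, 4.2]
grip_width: 21.6
finger_force: 30.0
```

```bash
python3 - <<'E'
from h import *
o=get_obs(); print(o['tool_pos'],o['tcp_rot'],o['grip_width'],o['finger_force'])
a=ST[2]; p=list(o['tool_pos'])+[o['tcp_rot'][2]]; z=p[2]
s=sw(-1,90); e=sw(-1,-112)
plan([(p[0],p[1],110,p[3]),(430,-195,125,a),(490,-110,125,a),(550,-25,125,a),(*s,125,a),(*s,z+30.6,a)]); print(e-s)
E
```

```text
[ 381.13269595 -274.83910161   30.03798221] [ 3.14120921e+00 -5.03843705e-04 -3.04916615e-01] 21.64690852250664 29.99956637620926
off [0.0, 0.0, -0.6664] rz -0.0 rows>= 1.3
off [0.1887, -0.7569, -0.125] rz -0.0532 rows>= 1.8
off [0.5207, -0.6933, -0.0] rz -0.0 rows>= 1.7
off [0.5207, -0.6933, -0.0] rz -0.0 rows>= 1.7
off [0.3257, -0.3351, -0.0] rz -0.0 rows>= 0.9
off [0.0, -0.0, 0.5364] rz -0.0 rows>= 1.0
[   5.96641008 -201.91186679]
```

Request:
send_rows(offset=[[0,0,-0.333],[0,0,-0.667],[0,0,-0.667]], delta_rot=[[0,0,0],[0,0,0],[0,0,0]])

```text
time: 4.9
tool_pos: [382.1, -275.6, 111.8]
tcp_rot: [3.139, -0.004, -0.305]
contact_force: [0.8, -1.0, -2.3]
grip_width: 21.6
finger_force: 30.0
```

Request:
send_rows(offset=[[0.094,-0.378,-0.063],[0.189,-0.757,-0.125],[0.189,-0.757,-0.125]], delta_rot=[[0,0,-0.0266],[0,0,-0.0532],[0,0,-0.0532]])

```text
time: 5.28
tool_pos: [430.3, -192.1, 123.6]
tcp_rot: [-3.14, 0.002, 0.034]
contact_force: [-0.5, -0.2, -3.3]
grip_width: 21.9
finger_force: 30.0
```

Request:
send_rows(offset=[[0.26,-0.347,0],[0.521,-0.693,0],[0.521,-0.693,0]], delta_rot=[[0,0,0],[0,0,0],[0,0,0]])

```text
time: 5.65
tool_pos: [490.3, -107.8, 123.2]
tcp_rot: [-3.14, 0.002, 0.032]
contact_force: [-0.5, -0.6, -3.4]
grip_width: 22.1
finger_force: 30.0
```

Request:
send_rows(offset=[[0.26,-0.347,0],[0.521,-0.693,0],[0.521,-0.693,0]], delta_rot=[[0,0,0],[0,0,0],[0,0,0]])

```text
time: 6.02
tool_pos: [550.4, -23.7, 123.3]
tcp_rot: [-3.141, 0.002, 0.031]
contact_force: [-0.2, 0.3, -2.5]
grip_width: 22.0
finger_force: 30.0
```

Request:
send_rows(offset=[[0.326,-0.335,0],[0.326,-0.335,0],[0.326,-0.335,0.38],[0.326,-0.335,0.38],[0.326,-0.335,0.38]], delta_rot=[[0,0,0],[0,0,0],[0,0,0],[0,0,0],[0,0,0]])

```text
time: 6.65
tool_pos: [587.8, 15.0, 79.6]
tcp_rot: [3.141, 0.0, 0.028]
contact_force: [0.6, 0.2, -2.5]
grip_width: 21.7
finger_force: 30.0
```

```bash
python3 - <<'E'
from h import *
o=get_obs(); print(o['tool_pos'],o['tcp_rot'],o['grip_width'],o['contact_force'])
a=ST[2]
plan([(*sw(-1,90),60.6,a),(*sw(-1,0),60.6,a),(*sw(-1,-112),60.6,a),(*sw(-1,-112),100,a),(*sw(-33,-12),100,a),(*sw(-33,90),100,a),(*sw(-33,90),60.6,a),(*sw(-33,0),60.6,a),(*sw(-33,-112),60.6,a)])
a=snap('scene','desc.png',(230,180,380,350),3.4)
E
```

```text
[587.77513093  14.96858058  79.59042922] [3.14127378e+00 1.57453753e-04 2.76636366e-02] 21.732681607925 [ 0.64962959  0.23630335 -2.49403882]
off [0.0012, -0.0115, 0.1583] rz -0.0003 rows>= 0.3
off [0.0, 0.75, 0.0] rz -0.0 rows>= 1.4
off [-0.0, 0.9333, 0.0] rz -0.0 rows>= 1.8
off [0.0, 0.0, -0.3283] rz -0.0 rows>= 0.6
off [-0.2667, -0.8333, -0.0] rz -0.0 rows>= 1.7
off [0.0, -0.85, -0.0] rz -0.0 rows>= 1.6
off [0.0, -0.0, 0.3283] rz -0.0 rows>= 0.6
off [0.0, 0.75, 0.0] rz -0.0 rows>= 1.4
off [-0.0, 0.9333, 0.0] rz -0.0 rows>= 1.8
```

View pics/desc.png

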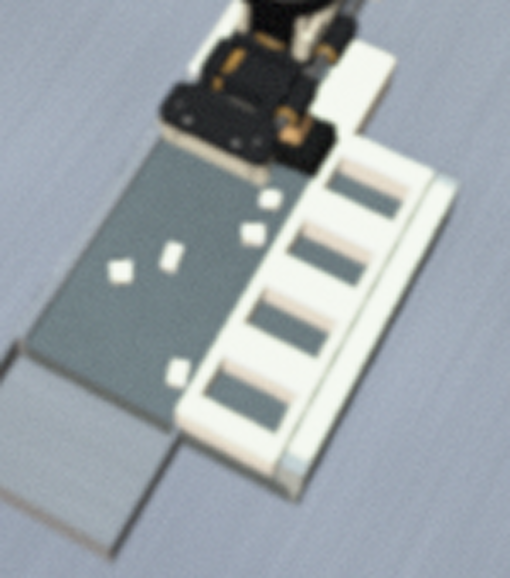

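The scraper hangs over the far end of the deck at crop (220,120). All five chips lie between it and the tray: (270,198), (253,233), (171,257), (121,271) and (178,373).

Request:
send_rows(offset=[[0,-0.012,0.08],[0,-0.012,0.158],[0,-0.012,0.158],[0,-0.012,0.158]], delta_rot=[[0,0,0],[0,0,0],[0,0,0],[0,0,0]])

```text
time: 7.2
tool_pos: [587.5, 16.6, 64.7]
tcp_rot: [3.139, -0.001, 0.029]
contact_force: [-15.3, -5.0, 28.4]
grip_width: 21.8
finger_force: 48.1
```

Request:
send_rows(offset=[[0,0.1,0],[0,0.2,0],[0,0.3,0],[0,0.4,0],[0,0.5,0],[0,0.6,0],[0,0.7,0],[0,0.8,0]], delta_rot=[[0,0,0],[0,0,0],[0,0,0],[0,0,0],[0,0,0],[0,0,0],[0,0,0],[0,0,0]])

```text
time: 8.2
tool_pos: [591.9, -74.4, 64.9]
tcp_rot: [-3.137, -0.005, 0.03]
contact_force: [-9.5, 17.4, 26.4]
grip_width: 22.1
finger_force: 47.9
```

Request:
send_rows(offset=[[0,0.12,0],[0,0.24,0],[0,0.36,0],[0,0.48,0],[0,0.6,0],[0,0.72,0],[0,0.84,0],[0,0.88,0]], delta_rot=[[0,0,0],[0,0,0],[0,0,0],[0,0,0],[0,0,0],[0,0,0],[0,0,0],[0,0,0]])

```text
time: 9.2
tool_pos: [595.0, -180.9, 64.8]
tcp_rot: [-3.138, -0.004, 0.029]
contact_force: [-6.8, 16.6, 24.7]
grip_width: 21.7
finger_force: 47.8
```

Request:
send_rows(offset=[[0,0,0],[0,0,-0.33],[0,0,-0.33],[-0.267,-0.5,-0.33],[-0.267,-0.85,-0.33],[-0.267,-0.85,-0.33]], delta_rot=[[0,0,0],[0,0,0],[0,0,0],[0,0,0],[0,0,0],[0,0,0]])

```text
time: 9.95
tool_pos: [557.6, -79.6, 98.9]
tcp_rot: [-3.14, 0.002, 0.033]
contact_force: [1.1, 0.2, -2.5]
grip_width: 22.0
finger_force: 46.7
```

```bash
python3 - <<'E'
from h import *
o=get_obs(); print(o['tool_pos'],o['tcp_rot'],o['grip_width'],o['contact_force'])
a=ST[2]
plan([(*sw(-33,70),100,a),(*sw(-33,70),60.6,a),(*sw(-33,-112),60.6,a)])
snap('scene','sweep1.png',(200,180,380,350),3.4)
E
```

```text
[557.59088898 -79.61476987  98.89732005] [-3.14040526e+00  1.99735309e-03  3.27776432e-02] 21.998540914074304 [ 1.06304663  0.24653309 -2.52866297]
off [0.0113, -0.6252, -0.0092] rz 0.0005 rows>= 1.2
off [0.0, -0.0, 0.3283] rz -0.0 rows>= 0.6
off [-0.0, 1.5167, 0.0] rz -0.0 rows>= 2.9
```

View pics/sweep1.png

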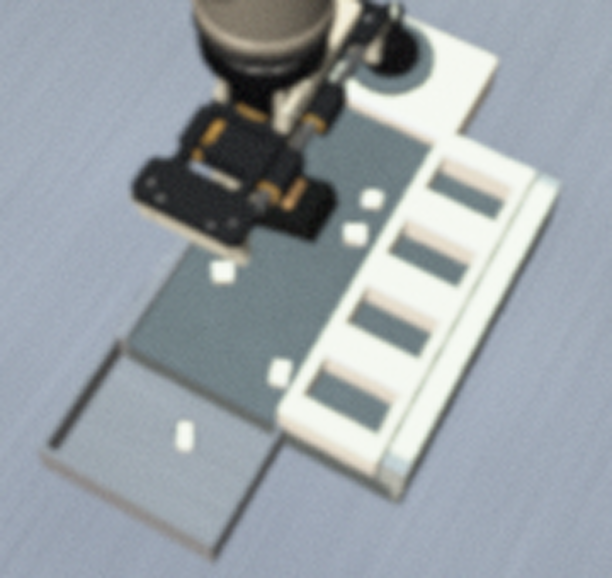

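```bash
python3 - <<'E'
from h import *
a=snap('top'); b=snap('scene')
f=lambda i:cv2.resize(np.clip(255*(i/255.)**.5,0,255).astype(np.uint8),(390,390),interpolation=cv2.INTER_CUBIC)
cv2.imwrite('pics/held.png',np.hstack([f(a[150:280,230:360]),f(b[180:280,215:315])])[:,:,::-1])
for c in('top','scene'):
    for m in masks('scraper',c): print(c,np.round(m[1]),m[2],m[0].sum())
E
```

```text
scene [276. 235. 301. 250.] 0.83 277
```

View pics/held.png

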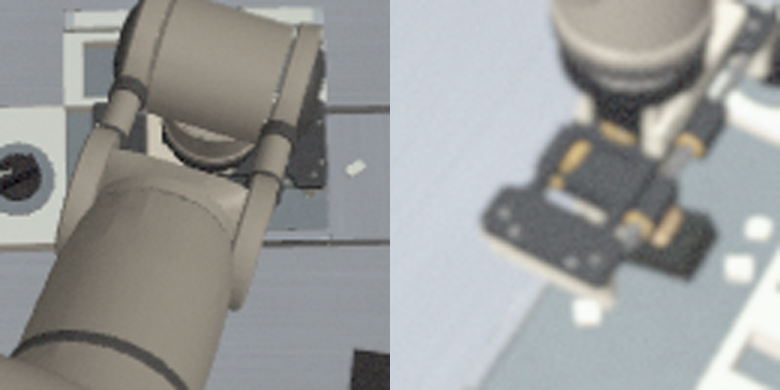

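```bash
python3 - <<'E'
from h import *
a=ST[2]
plan([(*sw(-1,90),100,a),(*sw(-1,90),64,a)])
im=snap('scene'); m=(im.max(2)<75).astype(np.uint8)
S=np.array([[x,y,z] for x,y,z in [(40,-18,0),(40,18,0),(40,-18,22),(40,18,22),(-40,-18,0),(25,-11,75),(25,-11,22)]],float)
for tilt in(0,.05,.1,.15):
    R=(Ro.from_euler('z',a)*Ro.from_euler('y',-tilt)).as_matrix(); q=(S-[0,0,49])@R.T+[557.6,-79.6,98.9+19]
    print(tilt,np.round((px('scene',q)-[215,180])*3.9+[390,0]).tolist())
E
```

```text
off [0.2644, -0.8274, -0.0048] rz -0.0003 rows>= 1.7
off [0.0, -0.0, 0.3] rz -0.0 rows>= 0.6
0 [[678.0, 290.0], [708.0, 243.0], [679.0, 273.0], [709.0, 224.0], [559.0, 229.0], [663.0, 205.0], [662.0, 251.0]]
0.05 [[682.0, 291.0], [712.0, 243.0], [681.0, 272.0], [712.0, 224.0], [563.0, 233.0], [661.0, 202.0], [664.0, 251.0]]
0.1 [[685.0, 291.0], [715.0, 243.0], [683.0, 271.0], [714.0, 223.0], [566.0, 236.0], [659.0, 200.0], [666.0, 251.0]]
0.15 [[689.0, 291.0], [719.0, 243.0], [685.0, 270.0], [715.0, 222.0], [570.0, 240.0], [657.0, 198.0], [668.0, 251.0]]
```

Request:
send_rows(offset=[[0.264,-0.827,0],[0.264,-0.827,0],[0.264,-0.827,0.2],[0.264,-0.827,0.29],[0.264,-0.827,0.29]], delta_rot=[[0,0,0],[0,0,0],[0,0,0],[0,0,0],[0,0,0]])

```text
time: 10.88
tool_pos: [587.4, 16.7, 65.1]
tcp_rot: [-3.141, 0.001, 0.028]
contact_force: [-0.9, 1.6, -0.9]
grip_width: 21.9
finger_force: 47.4
```

Request:
send_rows(offset=[[0,0,0],[0,0,0],[0,0,0],[0,0,0],[0,0,0]], delta_rot=[[0,0,0],[0,0,0],[0,0,0],[0,0,0],[0,0,0]], grip=0.5)

```text
time: 11.5
tool_pos: [587.6, 17.4, 65.0]
tcp_rot: [3.142, 0.0, 0.029]
contact_force: [-1.1, 0.6, -0.3]
grip_width: 45.9
finger_force: 0.0
```

Request:
send_rows(offset=[[0,0,-0.5],[0,0,-1],[0,0,-1],[0,0,-1]], delta_rot=[[0,0,0],[0,0,0],[0,0,0],[0,0,0]])

```text
time: 12.0
tool_pos: [587.2, 17.5, 184.7]
tcp_rot: [3.142, 0.0, 0.029]
contact_force: [-0.8, -0.3, -0.1]
grip_width: 45.8
finger_force: 0.0
```

Request:
send_rows(offset=[[-0.5,0,0],[-1,0,0],[-1,0,0],[-1,0,0]], delta_rot=[[0,0,0],[0,0,0],[0,0,0],[0,0,0]])

```text
time: 12.5
tool_pos: [467.9, 13.9, 184.5]
tcp_rot: [-3.142, 0.0, 0.029]
contact_force: [1.2, -0.6, -0.5]
grip_width: 46.0
finger_force: 0.0
```

```bash
python3 - <<'E'
from h import *
o=get_obs(); print(o['tool_pos'],o['tcp_rot'],o['contact_force'])
r=locate('scraper',SCR,[sw(-1,90)],30)[0]
d=(r[:2]-ST[:2]); c,s=np.cos(ST[2]),np.sin(ST[2]); print('stand xy',c*d[0]+s*d[1],-s*d[0]+c*d[1])
snap('scene','set.png',(210,160,360,300),4)
E
```

```text
[467.86435242  13.91453328 184.49681429] [-3.14156334e+00  4.37628875e-04  2.90608236e-02] [ 1.15117196 -0.6233577  -0.45391439]
scraper [588.3  24.8] yaw 0.2 iou 0.81 ['scene']
stand xy -0.3550002532735963 98.44918027406304
```

View pics/set.png

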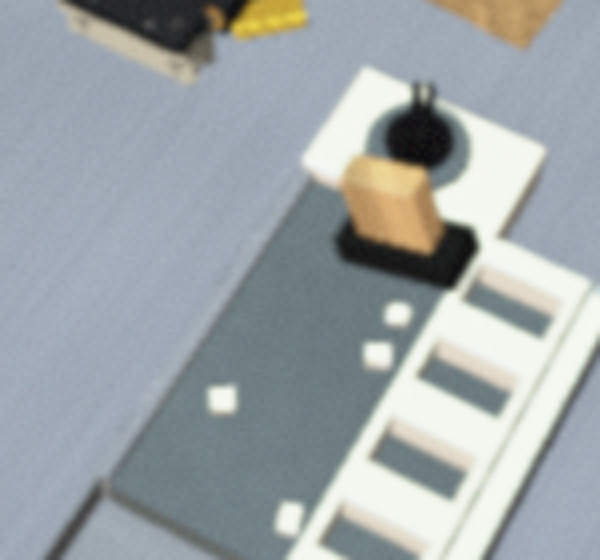

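```bash
python3 - <<'E'
from h import *
c,s=np.cos(ST[2]),np.sin(ST[2])
def q(uv,z):
    p=w('scene',(np.array(uv)+.5)/4-.5+[210,160],z)[0,:2]-ST[:2]; return np.round([c*p[0]+s*p[1],-s*p[0]+c*p[1]],1)
for n,uv,z in [('foot+x-y bot',[455,287],30),('foot+x-y top',[455,260],52),('foot-x-y bot',[343,253],30),('foot +x+y top',[476,232],52),('foot-x-y top',[340,236],52),
 ('grip top -x-y',[345,172],105),('top +x-y',[408,187],105),('top +x+y',[430,168],105),('grip base +x-y',[413,252],52),('base -x-y',[358,237],52),('rack edge',[430,325],55),('chip',[398,315],34),('lip',[222,300],36),('rackfar',[490,234],55)]: print(n,q(uv,z))
E
```

```text
foot+x-y bot [38.5 91. ]
foot+x-y top [34.2 95.2]
foot-x-y bot [-31.4  78.2]
foot +x+y top [ 36.2 119. ]
foot-x-y top [-33.   75.6]
grip top -x-y [-37.2  85.5]
top +x-y [-0.9 94.6]
top +x+y [  4.  112.6]
grip base +x-y [10.1 87.6]
base -x-y [-23.3  80.4]
rack edge [42.2 47. ]
chip [18.7 54.6]
lip [-76.5  10. ]
rackfar [ 44.7 120.1]
```

Request:
send_rows(offset=[[-0.2,0.4,0],[-0.4,0.8,0],[-0.4,1,0],[-0.4,1,0],[-0.4,1,0]], delta_rot=[[0,0,0],[0,0,0],[0,0,0],[0,0,0],[0,0,0]])

```text
time: 13.38
tool_pos: [423.3, -106.9, 184.9]
tcp_rot: [-3.141, 0.0, 0.029]
contact_force: [0.2, 0.0, 0.3]
grip_width: 45.7
finger_force: 0.0
```

Request:
send_rows(offset=[[0,0.4,0],[0,0.8,0],[0,0.8,0],[0,0.8,0]], delta_rot=[[0,0,0],[0,0,0],[0,0,0],[0,0,0]])

```text
time: 13.88
tool_pos: [426.0, -202.0, 184.8]
tcp_rot: [-3.141, 0.001, 0.03]
contact_force: [-0.1, -0.1, 0.1]
grip_width: 45.6
finger_force: 0.0
```

```bash
python3 - <<'E'
from h import *
o=get_obs(); print(o['tool_pos'],o['tcp_rot'])
r=locate('scraper',SCR,[sw(-1,95)],30)[0]
d=(r[:2]-ST[:2]); c,s=np.cos(ST[2]),np.sin(ST[2]); print('stand xy',c*d[0]+s*d[1],-s*d[0]+c*d[1],r[2]-ST[2])
a=snap('top'); b=snap('scene')
f=lambda i:cv2.resize(np.clip(255*(i/255.)**.6,0,255).astype(np.uint8),(390,390),interpolation=cv2.INTER_CUBIC)
cv2.imwrite('pics/set2.png',np.hstack([f(a[170:250,210:290]),f(b[170:250,265:345])])[:,:,::-1])
E
```

```text
[ 425.96557548 -202.04555145  184.76682478] [-3.14058547e+00  7.21684642e-04  2.99579422e-02]
scraper [594.9  19.1] yaw 0.027 iou 0.81 ['top', 'scene']
stand xy 6.135990607804773 92.56276728280069 -0.0025128819284751976
```

View pics/set2.png

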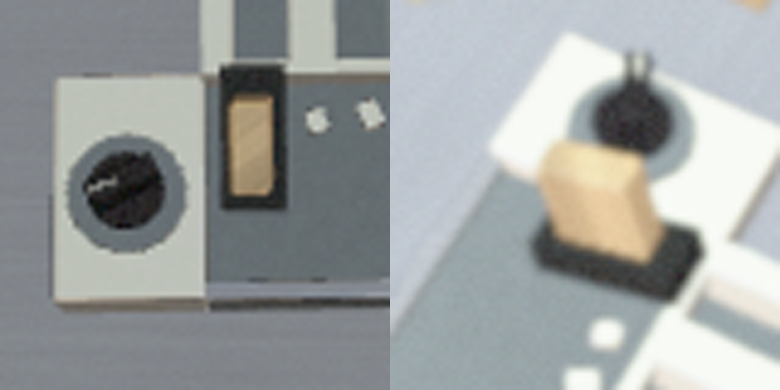

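```bash
python3 - <<'E'
from h import *
M={}
for c in('top','scene'):
    optics.capture(c); M[c]=near(masks('scraper',c),px(c,[*sw(0,93),65])[0])
    print(c,M[c].sum())
def rend(c,p,S=4):
    m=np.zeros((420*S,560*S),np.uint8); R=(Ro.from_euler('z',p[2]+ST[2])*Ro.from_euler('y',-p[4])).as_matrix(); xy=sw(p[0],p[1])
    for q in SCR:
        u=px(c,q@R.T+[*xy,p[3]]); cv2.fillConvexPoly(m,cv2.convexHull(np.round((u+.5)*S).astype(np.int32)),1)
    return cv2.resize(m.astype(np.float32),(560,420),interpolation=cv2.INTER_AREA)
f=lambda p:-sum(np.minimum(rend(c,p),M[c]).sum()/np.maximum(rend(c,p),M[c]).sum() for c in M)/2
for p0 in([0,92,0,30,0],[4,92,0,42,.3]):
    p0=np.array(p0,float); r=minimize(f,p0,method='Nelder-Mead',options=dict(initial_simplex=p0+np.vstack([np.zeros(5),np.diag([6,6,.15,8,.2])]),maxiter=600))
    p=r.x; print(np.round(p,3),-r.fun)
    R=(Ro.from_euler('z',p[2])*Ro.from_euler('y',-p[4])).as_matrix()
    print('ends',[np.round(R@[x,0,z]+[p[0],p[1],p[3]],1).tolist() for x,z in((40,0),(-40,0),(0,50))])
E
```

```text
top 398
scene 805
[6.7360e+00 9.2590e+01 5.4000e-02 4.1383e+01 2.9800e-01] 0.9010559320449829
ends [[44.9, 94.6, 53.1], [-31.4, 90.5, 29.6], [-7.9, 91.8, 89.2]]
[7.1770e+00 9.1799e+01 5.0000e-03 4.2039e+01 3.1200e-01] 0.9098743200302124
ends [[45.2, 92.0, 54.3], [-30.9, 91.6, 29.8], [-8.2, 91.7, 89.6]]
```

Confirmed: the +x end of the foot rests on the rack edge, tilting it 0.31 rad. That is why it passed over the chips. I'll regrip with the tool tilted to match, straighten it in the air and keep more clearance from the rack.

```bash
python3 - <<'E'
from h import *
a=ST[2]
plan([(480,-110,185,a),(520,-15,185,a),(*sw(-33,91.8),166.7,a)])
E
```

```text
off [0.4727, -0.7626, 0.0013] rz -0.0 rows>= 1.7
off [0.3566, -0.7815, -0.0] rz -0.0 rows>= 1.6
off [0.3065, -0.2594, 0.1525] rz -0.0 rows>= 0.8
```

Request:
send_rows(offset=[[0.236,-0.381,0],[0.473,-0.763,0],[0.473,-0.763,0]], delta_rot=[[0,0,0],[0,0,0],[0,0,0]])

```text
time: 14.75
tool_pos: [481.1, -107.5, 185.0]
tcp_rot: [-3.141, -0.0, 0.034]
contact_force: [-0.6, -1.0, 0.5]
grip_width: 46.1
finger_force: 0.0
```

Request:
send_rows(offset=[[0.178,-0.39,0],[0.357,-0.781,0],[0.357,-0.781,0]], delta_rot=[[0,0,0],[0,0,0],[0,0,0]])

```text
time: 15.12
tool_pos: [520.6, -13.4, 184.9]
tcp_rot: [-3.141, -0.0, 0.033]
contact_force: [-0.5, -0.7, 0.0]
grip_width: 46.0
finger_force: 0.0
```

Request:
send_rows(offset=[[0.15,-0.13,0.075],[0.306,-0.26,0.152],[0.306,-0.26,0.152],[0.306,-0.26,0.152]], delta_rot=[[0,0.0247,0],[0,0.0493,0],[0,0.0493,0],[0,0.0493,0]])

```text
time: 15.62
tool_pos: [556.0, 15.7, 167.5]
tcp_rot: [3.141, -0.308, 0.029]
contact_force: [0.3, 0.3, 0.0]
grip_width: 46.0
finger_force: 0.0
```

```bash
python3 - <<'E'
from h import *
o=get_obs(); R=Ro.from_euler('xyz',o['tcp_rot']).as_matrix(); print(o['tool_pos'],o['tcp_rot'],R[:,2])
t=np.array([*sw(-2.3,91.8),71.5]); print('off',(R.T@(t-o['tool_pos']))/120)
E
```

```text
[556.02350125  15.66524043 167.47810524] [ 3.14082152 -0.30786978  0.02861546] [ 0.30292718  0.00789932 -0.95298097]
off [ 3.66238055e-04 -1.37281639e-02  8.39385531e-01]
```

Request:
send_rows(offset=[[0,-0.013,0.4],[0,-0.013,0.84],[0,-0.013,0.84],[0,-0.013,0.84]], delta_rot=[[0,0,0],[0,0,0],[0,0,0],[0,0,0]])

```text
time: 16.12
tool_pos: [587.5, 18.8, 72.4]
tcp_rot: [3.141, -0.311, 0.029]
contact_force: [0.4, 0.0, -0.2]
grip_width: 46.0
finger_force: 0.0
```

Request:
send_rows(offset=[[0,0,0],[0,0,0],[0,0,0],[0,0,0],[0,0,0]], delta_rot=[[0,0,0],[0,0,0],[0,0,0],[0,0,0],[0,0,0]], grip=0)

```text
time: 16.75
tool_pos: [587.0, 19.4, 72.2]
tcp_rot: [3.141, -0.312, 0.029]
contact_force: [-3.7, -1.5, 8.8]
grip_width: 22.0
finger_force: 30.0
```

Request:
send_rows(offset=[[-0.02,0,-0.14],[-0.043,0,-0.277],[-0.043,0,-0.277],[-0.043,0,-0.277],[-0.043,0,-0.277],[-0.043,0,-0.277]], delta_rot=[[0,0,0],[0,0,0],[0,-0.0247,0],[0,-0.0493,0],[0,-0.0493,0],[0,-0.0493,0]])

```text
time: 17.5
tool_pos: [570.7, 19.2, 100.7]
tcp_rot: [-3.141, -0.001, 0.029]
contact_force: [0.9, 0.1, -2.5]
grip_width: 22.0
finger_force: 30.0
```

```bash
python3 - <<'E'
from h import *
o=get_obs(); print(o['tool_pos'],o['tcp_rot'])
R=Ro.from_euler('xyz',o['tcp_rot']).as_matrix(); e=R.T@(Ro.from_euler('z',ST[2])*Ro.from_euler('x',np.pi)).as_matrix(); print('fix rot',Ro.from_matrix(e).as_rotvec()/2/np.pi)
a=ST[2]
plan([(*sw(-18,90),75,a)])
M={}
for c in('scene',):
    optics.capture(c); M=masks('scraper',c); print([ (np.round(m[1]),m[0].sum()) for m in M])
    for dx in (0,4,8):
        Rz=Ro.from_euler('z',a).as_matrix(); xy=o['tool_pos'][:2]
        S=np.array([(40,-18,0),(40,18,0),(40,-18,22),(40,18,22)],float)+[dx,0,0]
        print(dx,np.round(px(c,S@Rz.T+[*xy,o['tool_pos'][2]-31]),1).tolist())
snap('scene','held2.png',(265,170,345,250),7)
E
```

```text
[570.66656724  19.22792135 100.66154433] [-3.14139145e+00 -1.32948558e-03  2.94283778e-02]
fix rot [-3.20108861e-05 -2.11596004e-04 -1.78999015e-05]
off [0.001, 0.0282, 0.2138] rz -0.0 rows>= 0.4
[(array([305., 204., 324., 223.]), np.int64(244))]
0 [[315.4, 224.8], [322.5, 213.5], [316.2, 219.8], [323.3, 208.4]]
4 [[317.0, 225.5], [324.0, 214.2], [317.7, 220.6], [324.8, 209.1]]
8 [[318.5, 226.2], [325.5, 214.9], [319.3, 221.3], [326.4, 209.9]]
```

View pics/held2.png

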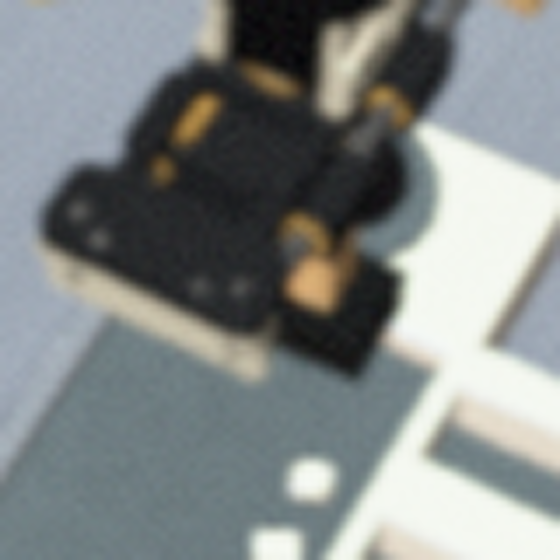

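Request:
send_rows(offset=[[0.075,0.028,0.1],[0.075,0.028,0.2],[0.075,0.028,0.3],[0.075,0.028,0.32],[0.075,0.028,0.32]], delta_rot=[[0,0,0],[0,0,0],[0,0,0],[0,0,0],[0,0,0]])

```text
time: 18.27
tool_pos: [580.4, 16.0, 62.2]
tcp_rot: [-3.142, 0.0, 0.029]
contact_force: [-0.3, 0.2, -2.5]
grip_width: 21.9
finger_force: 30.0
```

Request:
send_rows(offset=[[0,0,0.008],[0,0,0.008],[0,0,0.008]], delta_rot=[[0,0,0],[0,0,0],[0,0,0]])

```text
time: 18.65
tool_pos: [580.7, 16.0, 61.9]
tcp_rot: [3.142, -0.001, 0.029]
contact_force: [-1.4, 1.2, 2.2]
grip_width: 21.7
finger_force: 30.0
```

Request:
send_rows(offset=[[0,0,0.008],[0,0,0.008],[0,0,0.008]], delta_rot=[[0,0,0],[0,0,0],[0,0,0]])

```text
time: 19.02
tool_pos: [581.2, 16.0, 61.6]
tcp_rot: [3.141, -0.002, 0.029]
contact_force: [-1.1, 0.8, 7.5]
grip_width: 21.7
finger_force: 30.0
```

Light, flat contact with the deck. Sweeping now.

Request:
send_rows(offset=[[0,0.1,0],[0,0.2,0],[0,0.3,0],[0,0.4,0],[0,0.5,0],[0,0.6,0],[0,0.7,0],[0,0.8,0]], delta_rot=[[0,0,0],[0,0,0],[0,0,0],[0,0,0],[0,0,0],[0,0,0],[0,0,0],[0,0,0]])

```text
time: 20.02
tool_pos: [584.2, -79.1, 61.7]
tcp_rot: [-3.14, -0.002, 0.029]
contact_force: [0.3, 5.0, 7.9]
grip_width: 21.9
finger_force: 30.0
```

Request:
send_rows(offset=[[0,0.12,0],[0,0.24,0],[0,0.36,0],[0,0.48,0],[0,0.6,0],[0,0.72,0],[0,0.84,0],[0,0.9,0]], delta_rot=[[0,0,0],[0,0,0],[0,0,0],[0,0,0],[0,0,0],[0,0,0],[0,0,0],[0,0,0]])

```text
time: 21.02
tool_pos: [587.2, -187.5, 61.6]
tcp_rot: [-3.14, -0.002, 0.028]
contact_force: [-0.1, 6.3, 7.6]
grip_width: 21.5
finger_force: 30.0
```

```bash
cat >> h.py <<'E'
def chips():
    c,s=np.cos(ST[2]),np.sin(ST[2])
    for cam in('top','scene'):
        im=snap(cam); T=230 if cam=='scene' else 140
        for z in (38,12):
            m=(im.min(2)>(140 if cam=='top' else 190)).astype(np.uint8); n,l,st,ce=cv2.connectedComponentsWithStats(m)
            for i in range(1,n):
                if not 5<st[i,4]<120: continue
                d=w(cam,ce[i],z)[0,:2]-ST[:2]; x,y=c*d[0]+s*d[1],-s*d[0]+c*d[1]
                if -73<x<38 and ((z==38 and -120<y<118) or (z==12 and -206<y<-120)): print(cam,'deck' if z==38 else 'tray',np.round([x,y]),st[i,4])
E
python3 - <<'E'
from h import *
chips(); o=get_obs(); print(o['tool_pos'])
E
```

```text
scene deck [-26.  14.] 56
scene tray [  16. -134.] 46
scene tray [  35. -137.] 29
[ 587.17637491 -188.14302004   61.62871909]
```

Request:
send_rows(offset=[[0,0,-0.15],[0,0,-0.3],[-0.1,-0.4,-0.3],[-0.2,-0.8,-0.3],[-0.2,-1,-0.3],[-0.2,-1,-0.3]], delta_rot=[[0,0,0],[0,0,0],[0,0,0],[0,0,0],[0,0,0],[0,0,0]])

```text
time: 21.88
tool_pos: [559.2, -67.2, 97.3]
tcp_rot: [3.141, -0.001, 0.032]
contact_force: [0.7, -0.4, -3.1]
grip_width: 21.7
finger_force: 30.0
```

Request:
send_rows(offset=[[0,-0.25,0],[0,-0.45,0],[0,-0.45,0.15],[0,-0.45,0.29],[0,-0.45,0.294],[0,-0.45,0.294]], delta_rot=[[0,0,0],[0,0,0],[0,0,0],[0,0,0],[0,0,0],[0,0,0]])

```text
time: 22.62
tool_pos: [557.7, -15.5, 61.7]
tcp_rot: [3.141, -0.0, 0.029]
contact_force: [0.3, 0.2, -2.6]
grip_width: 22.1
finger_force: 30.0
```

Request:
send_rows(offset=[[0,0,0.005],[0,0.1,0.005],[0,0.2,0.005],[0,0.3,0.005],[0,0.4,0.005],[0,0.5,0.005],[0,0.6,0.005],[0,0.7,0.005]], delta_rot=[[0,0,0],[0,0,0],[0,0,0],[0,0,0],[0,0,0],[0,0,0],[0,0,0],[0,0,0]])

```text
time: 23.62
tool_pos: [559.9, -99.5, 60.7]
tcp_rot: [3.142, 0.0, 0.029]
contact_force: [0.6, 0.1, -1.8]
grip_width: 22.1
finger_force: 30.0
```

Request:
send_rows(offset=[[0,0.12,0],[0,0.24,0],[0,0.36,0],[0,0.48,0],[0,0.6,0],[0,0.72,0],[0,0.75,0],[0,0.75,0]], delta_rot=[[0,0,0],[0,0,0],[0,0,0],[0,0,0],[0,0,0],[0,0,0],[0,0,0],[0,0,0]])

```text
time: 24.62
tool_pos: [562.5, -188.8, 60.6]
tcp_rot: [-3.141, 0.0, 0.029]
contact_force: [-0.1, 0.4, -2.8]
grip_width: 21.9
finger_force: 30.0
```

Request:
send_rows(offset=[[0,0,-0.25],[0,0,-0.5],[0,0,-0.5],[-0.5,0.1,-0.5],[-1,0.1,-0.5],[-1,0.1,-0.5],[-1,0.1,-0.5]], delta_rot=[[0,0,0],[0,0,0],[0,0,0],[0,0,0],[0,0,0],[0,0,0],[0,0,0]])

```text
time: 25.5
tool_pos: [443.2, -204.2, 120.3]
tcp_rot: [3.141, -0.0, 0.029]
contact_force: [1.2, 0.7, -2.1]
grip_width: 22.0
finger_force: 30.0
```

```bash
python3 - <<'E'
from h import *
chips(); o=get_obs(); print(o['tool_pos'],o['tcp_rot'])
snap('scene','clear.png',(195,180,385,350),3.4)
yw=1.451
print('pad long'); plan([(372.4,-278.5,100,yw-np.pi),(372.4,-278.5,32,yw-np.pi)])
E
```

```text
top tray [  21. -135.] 8
scene tray [ -56. -150.] 50
scene tray [  17. -133.] 50
scene tray [  -9. -151.] 44
scene tray [  35. -137.] 25
[ 444.04886196 -204.30439828  120.48174151] [ 3.14110264e+00 -8.04337328e-04  2.98392223e-02]
pad long
off [-0.6155, 0.6006, 0.1707] rz 0.2738 rows>= 9.2
off [0.0, -0.0, 0.5667] rz -0.0 rows>= 1.1
```

View pics/clear.png

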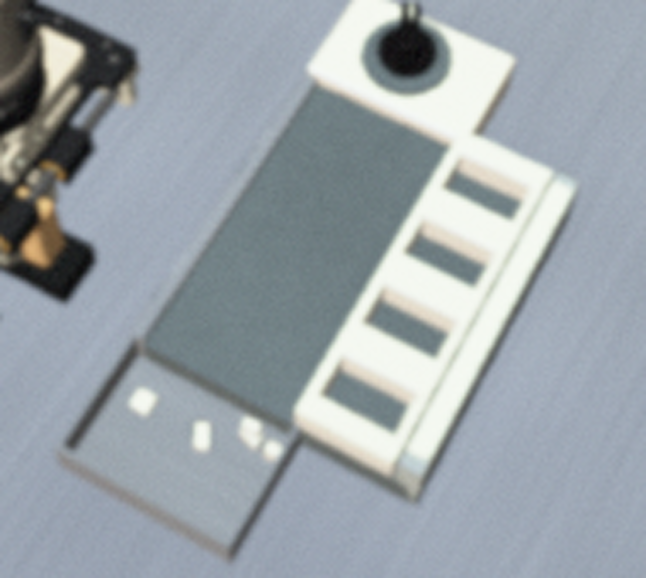

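The deck is clear and the chips lie in the tray at crop (143,401), (202,436), (250,432, two touching) and (272,450). Next the scraper goes on its pad, lengthwise.

```bash
python3 - <<'E'
from h import *
plan([(372.4,-278.5,100,1.451),(372.4,-278.5,36,1.451)])
E
```

```text
off [-0.6155, 0.6006, 0.1707] rz -0.2262 rows>= 7.6
off [0.0, -0.0, 0.5333] rz -0.0 rows>= 1.0
```

Request:
send_rows(offset=[[-0.08,0.08,0],[-0.16,0.15,0],[-0.24,0.23,0],[-0.32,0.3,0],[-0.4,0.38,0],[-0.48,0.46,0],[-0.56,0.54,0.1],[-0.616,0.6,0.17]], delta_rot=[[0,0,-0.028],[0,0,-0.056],[0,0,-0.085],[0,0,-0.113],[0,0,-0.141],[0,0,-0.17],[0,0,-0.198],[0,0,-0.226]])

```text
time: 26.65
tool_pos: [371.7, -278.8, 99.8]
tcp_rot: [3.141, 0.0, 1.456]
contact_force: [-0.5, -0.0, -3.2]
grip_width: 21.8
finger_force: 30.0
```

Request:
send_rows(offset=[[0,0,0],[0,0,0]], delta_rot=[[0,0,0],[0,0,0]])

```text
time: 26.9
tool_pos: [371.9, -278.3, 100.5]
tcp_rot: [3.141, 0.0, 1.446]
contact_force: [0.5, -0.4, -3.2]
grip_width: 22.1
finger_force: 30.0
```

```bash
python3 - <<'E'
from h import *
o=get_obs(); print(o['tool_pos'],o['tcp_rot'])
plan([(372.4,-278.5,34.5,1.451)])
E
```

```text
[ 371.91376881 -278.32359207  100.47556979] [3.14110304e+00 2.62995383e-04 1.44610929e+00]
off [-0.001, 0.0042, 0.5498] rz -0.0008 rows>= 1.1
```

Request:
send_rows(offset=[[0,0.004,0.2],[0,0.004,0.4],[0,0.004,0.53],[0,0.004,0.55],[0,0.004,0.55],[0,0.004,0.55]], delta_rot=[[0,0,0],[0,0,0],[0,0,0],[0,0,0],[0,0,0],[0,0,0]])

```text
time: 27.65
tool_pos: [372.2, -278.7, 35.1]
tcp_rot: [3.14, 0.001, 1.449]
contact_force: [0.1, 0.8, -2.1]
grip_width: 21.8
finger_force: 30.0
```

Request:
send_rows(offset=[[0,0,0.01],[0,0,0.018],[0,0,0.018],[0,0,0.018]], delta_rot=[[0,0,0],[0,0,0],[0,0,0],[0,0,0]])

```text
time: 28.15
tool_pos: [371.7, -278.4, 32.1]
tcp_rot: [-3.142, 0.0, 1.449]
contact_force: [0.2, 0.1, -2.2]
grip_width: 22.1
finger_force: 30.0
```

Request:
send_rows(offset=[[0,0,0.008],[0,0,0.008],[0,0,0.008]], delta_rot=[[0,0,0],[0,0,0],[0,0,0]])

```text
time: 28.52
tool_pos: [371.7, -278.4, 31.2]
tcp_rot: [-3.142, 0.0, 1.449]
contact_force: [-0.0, -0.4, -3.1]
grip_width: 21.8
finger_force: 30.0
```

Request:
send_rows(offset=[[0,0,0],[0,0,0],[0,0,0],[0,0,0],[0,0,0]], delta_rot=[[0,0,0],[0,0,0],[0,0,0],[0,0,0],[0,0,0]], grip=0.5)

```text
time: 29.15
tool_pos: [371.7, -278.4, 31.2]
tcp_rot: [3.141, 0.0, 1.449]
contact_force: [0.6, -0.2, -0.7]
grip_width: 45.8
finger_force: 0.0
```

Request:
send_rows(offset=[[0,0,-0.3],[0,0,-0.7],[0,0,-1],[0,0,-1],[0,0,-1]], delta_rot=[[0,0,0],[0,0,0],[0,0,0],[0,0,0],[0,0,0]])

```text
time: 29.78
tool_pos: [371.3, -277.9, 150.5]
tcp_rot: [-3.141, -0.001, 1.449]
contact_force: [0.3, 0.9, -0.3]
grip_width: 46.3
finger_force: 0.0
```

Request:
send_rows(offset=[[0.4,0,-0.1],[0.8,0,-0.2],[1,0,-0.3],[1,0,-0.3],[1,0,-0.3],[1,0,-0.3],[1,0,-0.3],[1,0,-0.3]], delta_rot=[[0,0,0.028],[0,0,0.056],[0,0,0.085],[0,0,0.113],[0,0,0.141],[0,0,0.17],[0,0,0.198],[0,0,0.226]])

```text
time: 30.78
tool_pos: [385.5, -158.8, 185.6]
tcp_rot: [-3.14, 0.003, 0.023]
contact_force: [-0.1, -0.3, -0.7]
grip_width: 45.4
finger_force: 0.0
```

```bash
python3 - <<'E'
from h import *
o=get_obs(); print(o['tool_pos'],o['tcp_rot'])
plan([(400,-80,190,0.03),(400,40,190,.03),(410,160,190,0.03)])
E
```

```text
[ 385.48082403 -158.77729448  185.59159965] [-3.13973720e+00  2.87254955e-03  2.34271981e-02]
off [0.1363, -0.6535, -0.0367] rz -0.001 rows>= 1.3
off [0.03, -0.9996, -0.0] rz -0.0 rows>= 1.9
off [0.1133, -0.9971, -0.0] rz -0.0 rows>= 1.9
```

Request:
send_rows(offset=[[0.14,-0.5,0],[0.14,-0.98,0],[0.14,-0.98,0],[0.14,-0.98,0]], delta_rot=[[0,0,0],[0,0,0],[0,0,0],[0,0,0]])

```text
time: 31.28
tool_pos: [399.3, -41.2, 186.3]
tcp_rot: [-3.141, 0.002, 0.03]
contact_force: [-0.3, -0.0, -0.7]
grip_width: 46.1
finger_force: 0.0
```

```bash
python3 - <<'E'
from h import *
locate('scraper',SCR,[(372,-278)])
F=locate('flask0',FLASK,[(517,377),(511,282),(437,379),(424,288)])
chips()
o=get_obs(); print(o['tool_pos'],o['tcp_rot'])
E
```

```text
scraper [ 371.  -274.9] yaw 1.47 iou 0.9 ['top', 'scene']
flask0 [517.6 376.3] yaw 0.203 iou 0.91 ['top', 'scene']
flask0 [510.8 283.9] yaw 2.835 iou 0.91 ['top', 'scene']
flask0 [437.8 378.5] yaw 0.596 iou 0.89 ['top', 'scene']
flask0 [422.9 288.2] yaw 2.649 iou 0.89 ['top', 'scene']
top tray [  21. -135.] 7
top tray [ -11. -149.] 13
top tray [ -57. -147.] 12
scene tray [ -56. -150.] 48
scene tray [  17. -133.] 48
scene tray [  -9. -151.] 42
scene tray [  35. -137.] 25
[399.58259365 -41.53588878 187.19055773] [ 3.14148147e+00 -6.90534678e-05  2.84661837e-02]
```

```bash
python3 - <<'E'
from h import *
c,s=np.cos(ST[2]),np.sin(ST[2])
for cam in('top','scene'):
    optics.capture(cam)
    for r in finder.silhouettes('chip0',cam):
        b=np.array(r['box']); d=w(cam,(b[:2]+b[2:])/2,10)[0,:2]-ST[:2]; print(cam,np.round(b),round(r['confidence'],2),r['region'].sum(),'stand',np.round([c*d[0]+s*d[1],-s*d[0]+c*d[1]]))
a=snap('top');b=snap('scene')
f=lambda i:cv2.resize(i,(400,400),interpolation=cv2.INTER_CUBIC)
cv2.imwrite('pics/tray.png',np.hstack([f(a[185:235,330:380]),f(b[285:345,210:270])])[:,:,::-1])
E
```

```text
scene [234. 293. 241. 301.] 0.51 37 stand [ -56. -148.]
```

View pics/tray.png

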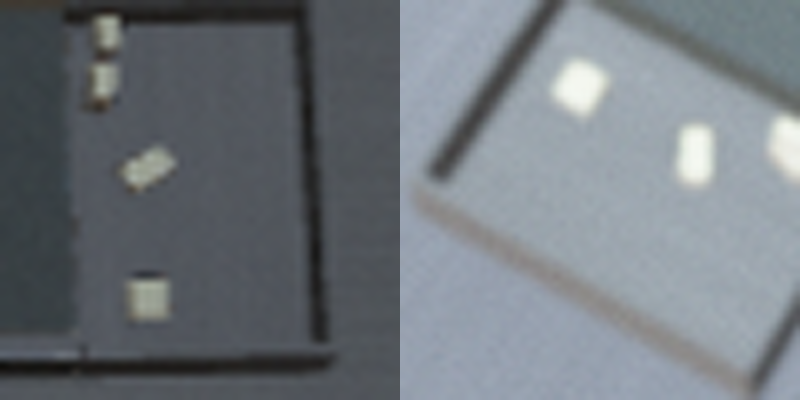

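The top crop shows blobs at (107,35), (103,82), (148,167) and (148,298). Parallax puts the (103,82) blob about 9 mm higher than the others, so it is two stacked chips and all five are in the tray. On to the flasks, starting with the one at (423,288).

```bash
python3 - <<'E'
from h import *
a=2.649-np.pi
plan([(405,78,185,-.2),(415,195,185,a),(422.9,288.2,150,a),(422.9,288.2,42,a)],[399.5,-41,187,.029])
E
```

```text
off [0.0746, -0.9899, 0.0167] rz 0.0364 rows>= 1.9
off [-0.112, -0.9721, -0.0] rz 0.0466 rows>= 1.9
off [-0.3093, -0.7155, 0.2917] rz -0.0 rows>= 1.6
off [0.0, -0.0, 0.9] rz -0.0 rows>= 1.7
```

Request:
send_rows(offset=[[0.04,-0.5,0.01],[0.075,-0.99,0.017],[0.075,-0.99,0.017],[0.075,-0.99,0.017]], delta_rot=[[0,0,0.018],[0,0,0.036],[0,0,0.036],[0,0,0.036]])

```text
time: 32.58
tool_pos: [405.0, 77.8, 185.1]
tcp_rot: [3.141, -0.0, -0.195]
contact_force: [0.7, -0.7, 0.2]
grip_width: 46.2
finger_force: 0.0
```

Request:
send_rows(offset=[[-0.056,-0.486,0],[-0.112,-0.972,0],[-0.112,-0.972,0],[-0.112,-0.972,0]], delta_rot=[[0,0,0.023],[0,0,0.047],[0,0,0.047],[0,0,0.047]])

```text
time: 33.08
tool_pos: [414.9, 193.6, 184.9]
tcp_rot: [3.141, 0.0, -0.492]
contact_force: [-0.9, -0.1, 0.1]
grip_width: 46.0
finger_force: 0.0
```

Request:
send_rows(offset=[[-0.155,-0.36,0.1],[-0.31,-0.716,0.29],[-0.31,-0.716,0.29],[-0.31,-0.716,0.29],[-0.31,-0.716,0.29]], delta_rot=[[0,0,0],[0,0,0],[0,0,0],[0,0,0],[0,0,0]])

```text
time: 33.7
tool_pos: [423.2, 286.6, 151.0]
tcp_rot: [-3.141, -0.001, -0.494]
contact_force: [-0.2, -0.1, -0.6]
grip_width: 46.0
finger_force: 0.0
```

```bash
python3 - <<'E'
from h import *
o=get_obs(); print(o['tool_pos'],o['tcp_rot'])
a=2.649-np.pi
plan([(422.9,288.2,42,a)])
E
```

```text
[423.20722852 286.62235552 151.00627427] [-3.14113265e+00 -8.10584632e-04 -4.94113479e-01]
off [-0.0085, -0.0104, 0.9084] rz -0.0002 rows>= 1.7
```

Request:
send_rows(offset=[[0,0,0.3],[0,0,0.6],[0,0,0.9],[0,0,0.9],[0,0,0.9]], delta_rot=[[0,0,0],[0,0,0],[0,0,0],[0,0,0],[0,0,0]])

```text
time: 34.33
tool_pos: [423.6, 288.0, 43.8]
tcp_rot: [-3.14, -0.001, -0.493]
contact_force: [0.0, 0.5, -0.3]
grip_width: 46.3
finger_force: 0.0
```

Request:
send_rows(offset=[[0,0,0],[0,0,0],[0,0,0],[0,0,0],[0,0,0]], delta_rot=[[0,0,0],[0,0,0],[0,0,0],[0,0,0],[0,0,0]], grip=0)

```text
time: 34.95
tool_pos: [423.0, 288.3, 43.1]
tcp_rot: [-3.141, -0.001, -0.492]
contact_force: [-0.2, 0.3, 6.5]
grip_width: 24.2
finger_force: 29.9
```

```bash
python3 - <<'E'
from h import *
o=get_obs(); print(o['tool_pos'],o['tcp_rot'],o['grip_width'],o['contact_force'])
p=o['tool_pos'];y=o['tcp_rot'][2]; a=ST[2]; s0=sw(75,-87)
plan([(p[0],p[1],152,y),(500,220,160,-.2),(560,125,160,a),(610,30,160,a),(650,-60,160,a),(*s0,130,a)])
E
```

```text
[422.96844563 288.31823823  43.06859153] [-3.14068206e+00 -8.28995799e-04 -4.92226066e-01] 24.174073805958912 [-0.20917234  0.32272607  6.52421723]
off [0.0, 0.0, -0.9078] rz -0.0 rows>= 1.7
off [0.8348, 0.1984, -0.0667] rz -0.0465 rows>= 1.7
off [0.6473, 0.6766, 0.0] rz -0.0365 rows>= 1.8
off [0.3931, 0.8036, 0.0] rz -0.0 rows>= 1.7
off [0.311, 0.7595, 0.0] rz -0.0 rows>= 1.6
off [0.1347, 0.8238, 0.25] rz -0.0 rows>= 1.7
```

Request:
send_rows(offset=[[0,0,-0.4],[0,0,-0.908],[0,0,-0.908]], delta_rot=[[0,0,0],[0,0,0],[0,0,0]])

```text
time: 35.33
tool_pos: [425.0, 289.4, 155.6]
tcp_rot: [-3.134, -0.006, -0.492]
contact_force: [0.7, 0.1, -2.7]
grip_width: 23.5
finger_force: 29.9
```

Request:
send_rows(offset=[[0.42,0.1,-0.03],[0.835,0.198,-0.067],[0.835,0.198,-0.067]], delta_rot=[[0,0,-0.023],[0,0,-0.0465],[0,0,-0.0465]])

```text
time: 35.7
tool_pos: [501.4, 217.5, 158.1]
tcp_rot: [3.141, 0.0, -0.203]
contact_force: [-0.6, 0.7, -0.8]
grip_width: 23.5
finger_force: 29.9
```

Request:
send_rows(offset=[[0.324,0.338,0],[0.647,0.677,0],[0.647,0.677,0]], delta_rot=[[0,0,-0.018],[0,0,-0.0365],[0,0,-0.0365]])

```text
time: 36.08
tool_pos: [560.2, 122.3, 157.8]
tcp_rot: [3.141, 0.002, 0.025]
contact_force: [-0.9, 0.9, -1.8]
grip_width: 23.8
finger_force: 29.9
```

Request:
send_rows(offset=[[0.2,0.4,0],[0.393,0.804,0],[0.393,0.804,0]], delta_rot=[[0,0,0],[0,0,0],[0,0,0]])

```text
time: 36.45
tool_pos: [609.7, 28.0, 157.9]
tcp_rot: [3.141, 0.002, 0.024]
contact_force: [-0.4, 0.2, -0.8]
grip_width: 23.6
finger_force: 29.9
```

Request:
send_rows(offset=[[0.155,0.38,0],[0.311,0.76,0],[0.311,0.76,0]], delta_rot=[[0,0,0],[0,0,0],[0,0,0]])

```text
time: 36.83
tool_pos: [649.4, -61.3, 158.0]
tcp_rot: [-3.141, 0.002, 0.025]
contact_force: [0.5, 0.9, -2.1]
grip_width: 23.8
finger_force: 29.9
```

Request:
send_rows(offset=[[0.07,0.41,0],[0.135,0.824,0.25],[0.135,0.824,0.25],[0.135,0.824,0.25],[0.135,0.824,0.25]], delta_rot=[[0,0,0],[0,0,0],[0,0,0],[0,0,0],[0,0,0]])

```text
time: 37.45
tool_pos: [668.9, -156.4, 130.2]
tcp_rot: [-3.141, -0.001, 0.031]
contact_force: [-0.1, 0.1, -0.7]
grip_width: 23.4
finger_force: 29.9
```

```bash
cat >> h.py <<'E'
def held(dz):
    "visible +x side of held flask vs model, scene view: best x shift along stand x"
    o=get_obs(); print(np.round(o['tool_pos'],1),np.round(o['tcp_rot'],4),o['grip_width'])
    optics.capture('scene'); ms=masks('flask0','scene'); p=o['tool_pos']
    m=near(ms,px('scene',[p[0],p[1],p[2]-dz+30])[0],30)
    if m is None: print('no mask',[np.round(q[1]) for q in ms]); return
    ys,xs=np.nonzero(m); print('mask',m.sum(),xs.min(),xs.max(),ys.min(),ys.max())
    # lower part: align silhouette edges at the visible bottom end
    R=Ro.from_euler('z',o['tcp_rot'][2]); best=[]
    for dx in np.arange(-6,6.1,.5):
        for dy in np.arange(-3,3.1,.5):
            v=R.apply([dx,dy,0]); r=render('scene',FLASK,[p[0]+v[0],p[1]+v[1],o['tcp_rot'][2],p[2]-dz])
            ov=np.minimum(r,m).sum(); out=(m*(1-r)).sum()
            # only pixels in rows/cols near the mask bbox of visible region
            box=np.zeros_like(r); box[(ys.min()+ys.max())//2:ys.max()+6,xs.min():xs.max()+6]=1
            miss=(r*(1-m)*box).sum(); best.append((out+miss,dx,dy))
    best.sort(); print(best[:3])
E
python3 - <<'E'
from h import *
held(42); print(sw(75,-87)); plan([(*sw(75,-87),130,ST[2])])
E
```

```text
[ 668.9 -156.4  130.2] [-3.1414e+00 -8.0000e-04  3.1100e-02] 23.360769357359505
no mask [array([342., 100., 360., 129.]), array([316.,  91., 334., 120.]), array([266., 140., 286., 172.]), array([325., 120., 343., 142.])]
[ 669.07877249 -158.32997963]
off [0.0011, 0.0108, 0.0023] rz 0.0002 rows>= 0.0
```

Request:
send_rows(offset=[[0,0.0,0.1],[0,0.0,0.233],[0,0.0,0.233],[0,0,0.233]], delta_rot=[[0,0,0],[0,0,0],[0,0,0],[0,0,0]])

```text
time: 38.05
tool_pos: [668.5, -158.8, 101.0]
tcp_rot: [-3.141, 0.001, 0.029]
contact_force: [-0.5, -0.8, -1.1]
grip_width: 23.7
finger_force: 29.9
```

```bash
python3 - <<'E'
from h import *
for i in range(2): snap('top'); o=get_obs(); print(o['tool_pos'],o['tcp_rot'])
im=snap('scene','hov.png',(265,235,345,315),7)
p=o['tool_pos']; plan([(*sw(75,-87),102,ST[2])])
E
```

```text
[ 668.65782483 -158.86333184  101.43496641] [ 3.14148729e+00 -4.09626921e-05  2.90218821e-02]
[ 668.7319332  -158.89466286  101.63546272] [ 3.14131596e+00 -3.51850061e-04  2.90922941e-02]
off [0.0029, -0.0046, -0.0023] rz -0.0001 rows>= 0.0
```

View pics/hov.png

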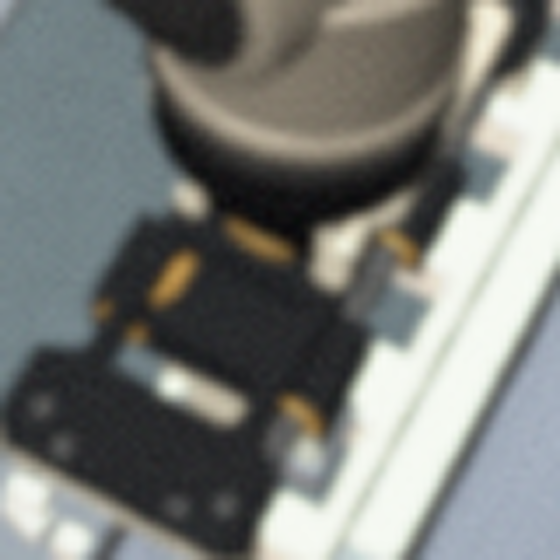

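The hand hides most of the flask, with only the +x foot end visible near crop (310,475). I'll insert by force feedback.

Request:
send_rows(offset=[[0.003,0,0.03],[0.003,0,0.05],[0.003,0,0.07],[0.003,0,0.085],[0.003,0,0.085]], delta_rot=[[0,0,0],[0,0,0],[0,0,0],[0,0,0],[0,0,0]])

```text
time: 38.83
tool_pos: [668.9, -158.7, 91.0]
tcp_rot: [-3.142, 0.0, 0.029]
contact_force: [-0.1, -0.4, -1.3]
grip_width: 23.7
finger_force: 29.9
```

Request:
send_rows(offset=[[0,0,0.04],[0,0,0.08],[0,0,0.12],[0,0,0.14],[0,0,0.14]], delta_rot=[[0,0,0],[0,0,0],[0,0,0],[0,0,0],[0,0,0]])

```text
time: 39.45
tool_pos: [668.8, -158.7, 74.1]
tcp_rot: [-3.142, 0.0, 0.029]
contact_force: [0.8, 0.2, -1.3]
grip_width: 23.8
finger_force: 29.9
```

Request:
send_rows(offset=[[0,0,0.008],[0,0,0.008],[0,0,0.008]], delta_rot=[[0,0,0],[0,0,0],[0,0,0]])

```text
time: 39.83
tool_pos: [669.0, -158.7, 73.6]
tcp_rot: [3.141, -0.0, 0.029]
contact_force: [0.3, 0.8, -2.1]
grip_width: 24.0
finger_force: 29.9
```

Request:
send_rows(offset=[[0,0,0.005],[0,0,0.005],[0,0,0.005],[0,0,0.005],[0,0,0.005]], delta_rot=[[0,0,0],[0,0,0],[0,0,0],[0,0,0],[0,0,0]], grip=0.4)

```text
time: 40.45
tool_pos: [669.0, -158.8, 72.8]
tcp_rot: [3.141, -0.0, 0.029]
contact_force: [0.1, -0.2, 0.6]
grip_width: 36.8
finger_force: 0.0
```

Request:
send_rows(offset=[[0,0,-0.3],[0,0,-0.6],[0,0,-0.9],[0,0,-0.9],[0,0,-0.9]], delta_rot=[[0,0,0],[0,0,0],[0,0,0],[0,0,0],[0,0,0]])

```text
time: 41.08
tool_pos: [668.5, -158.6, 180.0]
tcp_rot: [-3.141, 0.001, 0.029]
contact_force: [-0.3, 0.2, -0.5]
grip_width: 36.5
finger_force: 0.0
```

Request:
send_rows(offset=[[-0.25,-0.4,0],[-0.5,-0.8,0],[-0.5,-0.9,0],[-0.5,-0.9,0]], delta_rot=[[0,0,0],[0,0,0],[0,0,0],[0,0,0]], grip=0.5)

```text
time: 41.58
tool_pos: [605.9, -51.9, 180.2]
tcp_rot: [3.141, 0.001, 0.031]
contact_force: [1.3, -1.0, 0.3]
grip_width: 45.9
finger_force: 0.0
```

```bash
python3 - <<'E'
from h import *
o=get_obs(); print(o['tool_pos'],o['tcp_rot'])
F=locate('flask0',FLASK,[(511,284),(517,377),(437,379)])
locate('flask0',FLASK,[sw(75,-87)],30); print(sw(75,-87))
a=F[0][2]%np.pi-np.pi; f=F[0]
plan([(580,60,180,.03),(545,170,180,-.15),(f[0],f[1],150,a),(f[0],f[1],42,a)])
E
```

```text
[605.9271099  -51.94474966 180.19131678] [3.14143499e+00 7.43317081e-04 3.07530154e-02]
flask0 [509.6 284.5] yaw 2.926 iou 0.54 ['top', 'scene']
flask0 [517.8 377.1] yaw 0.203 iou 0.78 ['top', 'scene']
flask0 [439.1 381.9] yaw 0.569 iou 0.76 ['top']
flask0 [ 668.6 -154.8] yaw 2.973 iou 0.84 ['scene']
[ 669.07877249 -158.32997963]
off [-0.1898, -0.9493, 0.0048] rz -0.0003 rows>= 1.9
off [-0.264, -0.925, -0.0] rz 0.0286 rows>= 1.8
off [-0.4344, -0.8997, 0.25] rz 0.0105 rows>= 2.0
off [-0.0, -0.0, 0.9] rz -0.0 rows>= 1.7
```

Request:
send_rows(offset=[[-0.095,-0.475,0],[-0.19,-0.949,0],[-0.19,-0.949,0],[-0.19,-0.949,0]], delta_rot=[[0,0,0],[0,0,0],[0,0,0],[0,0,0]])

```text
time: 42.48
tool_pos: [580.0, 60.2, 180.9]
tcp_rot: [3.141, -0.001, 0.03]
contact_force: [0.1, 0.2, -0.1]
grip_width: 45.7
finger_force: 0.0
```

Request:
send_rows(offset=[[-0.13,-0.46,0],[-0.264,-0.925,0],[-0.264,-0.925,0],[-0.264,-0.925,0]], delta_rot=[[0,0,0.0143],[0,0,0.0286],[0,0,0.0286],[0,0,0.0286]])

```text
time: 42.98
tool_pos: [545.6, 169.3, 180.8]
tcp_rot: [3.141, -0.001, -0.151]
contact_force: [0.7, 0.2, -0.5]
grip_width: 45.6
finger_force: 0.0
```

```bash
python3 - <<'E'
from h import *
o=get_obs(); print(o['tool_pos'],o['tcp_rot'])
F=locate('flask0',FLASK,[(511,284),(517,377),(437,379)])
plan([(510.8,283.9,150,-.31),(510.8,283.9,42,-.31)])
E
```

```text
[545.57600445 169.2508831  180.79298133] [ 3.14093570e+00 -5.74701819e-04 -1.50767878e-01]
flask0 [520.3 268.5] yaw 1.457 iou 0.65 ['scene']
flask0 [518.7 377.5] yaw 0.351 iou 0.52 ['top', 'scene']
flask0 [438.1 382.2] yaw 0.465 iou 0.48 ['top', 'scene']
off [-0.4309, -0.9019, 0.256] rz 0.0251 rows>= 2.0
off [0.0, -0.0, 0.9] rz -0.0 rows>= 1.7
```

Request:
send_rows(offset=[[-0.215,-0.45,0.05],[-0.431,-0.902,0.1],[-0.431,-0.902,0.256],[-0.431,-0.902,0.256],[-0.431,-0.902,0.256]], delta_rot=[[0,0,0.0125],[0,0,0.025],[0,0,0.025],[0,0,0.025],[0,0,0.025]])

```text
time: 43.8
tool_pos: [510.7, 284.5, 150.6]
tcp_rot: [-3.141, -0.001, -0.309]
contact_force: [-0.3, -0.2, -0.5]
grip_width: 45.8
finger_force: 0.0
```

Request:
send_rows(offset=[[0,0,0.3],[0,0,0.6],[0,0,0.9],[0,0,0.9],[0,0,0.9]], delta_rot=[[0,0,0],[0,0,0],[0,0,0],[0,0,0],[0,0,0]])

```text
time: 44.42
tool_pos: [511.3, 285.3, 43.8]
tcp_rot: [-3.14, -0.002, -0.309]
contact_force: [-0.3, -0.5, 0.6]
grip_width: 46.0
finger_force: 0.0
```

Request:
send_rows(offset=[[0,0,0],[0,0,0],[0,0,0],[0,0,0],[0,0,0]], delta_rot=[[0,0,0],[0,0,0],[0,0,0],[0,0,0],[0,0,0]], grip=0)

```text
time: 45.05
tool_pos: [510.3, 285.5, 42.9]
tcp_rot: [-3.141, -0.001, -0.307]
contact_force: [-0.6, -1.0, 5.6]
grip_width: 23.9
finger_force: 30.0
```

```bash
python3 - <<'E'
from h import *
o=get_obs(); print(o['tool_pos'],o['tcp_rot'],o['grip_width'])
p=o['tool_pos'];y=o['tcp_rot'][2]; a=ST[2]; s=sw(75,-29)
plan([(p[0],p[1],155,y),(560,185,160,-.1),(600,90,160,a),(640,-5,160,a),(*s,150,a),(*s,102,a)])
E
```

```text
[510.25665164 285.54702697  42.88062751] [-3.14104850e+00 -9.74565313e-04 -3.07453626e-01] 23.852318726976993
off [0.0, 0.0, -0.9343] rz -0.0 rows>= 1.8
off [0.6487, 0.6732, -0.0417] rz -0.033 rows>= 1.8
off [0.4107, 0.7544, 0.0] rz -0.0206 rows>= 1.6
off [0.3098, 0.8012, 0.0] rz -0.0 rows>= 1.6
off [0.2045, 0.801, 0.0833] rz -0.0 rows>= 1.6
off [0.0, -0.0, 0.4] rz -0.0 rows>= 0.8
```

Request:
send_rows(offset=[[0,0,-0.4],[0,0,-0.934],[0,0,-0.934]], delta_rot=[[0,0,0],[0,0,0],[0,0,0]])

```text
time: 45.42
tool_pos: [512.4, 286.7, 159.1]
tcp_rot: [-3.135, -0.008, -0.307]
contact_force: [0.0, 1.2, -1.5]
grip_width: 23.9
finger_force: 30.0
```

Request:
send_rows(offset=[[0.324,0.337,-0.02],[0.649,0.673,-0.042],[0.649,0.673,-0.042]], delta_rot=[[0,0,-0.0165],[0,0,-0.033],[0,0,-0.033]])

```text
time: 45.8
tool_pos: [560.6, 181.4, 157.8]
tcp_rot: [3.14, 0.001, -0.104]
contact_force: [0.4, 1.0, -2.3]
grip_width: 23.9
finger_force: 30.0
```

Request:
send_rows(offset=[[0.205,0.377,0],[0.411,0.754,0],[0.411,0.754,0]], delta_rot=[[0,0,-0.01],[0,0,-0.0206],[0,0,-0.0206]])

```text
time: 46.18
tool_pos: [600.0, 87.5, 157.6]
tcp_rot: [3.141, 0.002, 0.025]
contact_force: [-0.5, 1.2, -1.7]
grip_width: 23.8
finger_force: 30.0
```

Request:
send_rows(offset=[[0.155,0.4,0],[0.31,0.801,0],[0.31,0.801,0]], delta_rot=[[0,0,0],[0,0,0],[0,0,0]])

```text
time: 46.55
tool_pos: [639.9, -6.9, 157.7]
tcp_rot: [3.141, 0.002, 0.025]
contact_force: [0.4, 0.3, -1.6]
grip_width: 23.7
finger_force: 30.0
```

Request:
send_rows(offset=[[0.1,0.4,0],[0.205,0.801,0.083],[0.205,0.801,0.083],[0.205,0.801,0.35],[0.205,0.801,0.483],[0.205,0.801,0.483],[0.205,0.801,0.483]], delta_rot=[[0,0,0],[0,0,0],[0,0,0],[0,0,0],[0,0,0],[0,0,0],[0,0,0]])

```text
time: 47.42
tool_pos: [667.5, -99.6, 102.1]
tcp_rot: [3.141, -0.001, 0.03]
contact_force: [0.5, 0.0, -1.3]
grip_width: 24.0
finger_force: 30.0
```

```bash
python3 - <<'E'
from h import *
for i in range(2): snap('top')
o=get_obs(); print(o['tool_pos'],o['tcp_rot'],o['contact_force']); plan([(*sw(75,-29),102,ST[2])])
E
```

```text
[ 667.54739843 -100.08448054  102.29313919] [ 3.14117934e+00 -1.49587182e-03  2.95478009e-02] [ 0.37820924  0.19942019 -1.1413873 ]
off [-0.0016, 0.0022, 0.0024] rz 0.0 rows>= 0.0
```

Request:
send_rows(offset=[[-0.0,0.003,0.03],[0,0.003,0.05],[0,0.003,0.07],[0,0.003,0.09],[0,0.003,0.09]], delta_rot=[[0,0,0],[0,0,0],[0,0,0],[0,0,0],[0,0,0]])

```text
time: 48.15
tool_pos: [666.9, -100.8, 90.1]
tcp_rot: [-3.142, 0.001, 0.029]
contact_force: [0.1, 0.3, -1.6]
grip_width: 23.7
finger_force: 30.0
```

Request:
send_rows(offset=[[0,0,0.04],[0,0,0.08],[0,0,0.12],[0,0,0.14],[0,0,0.14]], delta_rot=[[0,0,0],[0,0,0],[0,0,0],[0,0,0],[0,0,0]])

```text
time: 48.78
tool_pos: [667.0, -100.8, 73.4]
tcp_rot: [-3.142, 0.0, 0.029]
contact_force: [0.4, -0.8, -1.9]
grip_width: 23.6
finger_force: 30.0
```

Request:
send_rows(offset=[[0,0,0],[0,0,0],[0,0,0],[0,0,0],[0,0,0]], delta_rot=[[0,0,0],[0,0,0],[0,0,0],[0,0,0],[0,0,0]], grip=0.4)

```text
time: 49.4
tool_pos: [667.1, -100.8, 73.7]
tcp_rot: [3.141, -0.0, 0.029]
contact_force: [-0.6, 0.2, -0.2]
grip_width: 36.7
finger_force: 0.0
```

Request:
send_rows(offset=[[0,0,-0.3],[0,0,-0.6],[0,0,-0.9],[0,0,-0.9],[0,0,-0.9]], delta_rot=[[0,0,0],[0,0,0],[0,0,0],[0,0,0],[0,0,0]])

```text
time: 50.02
tool_pos: [666.6, -100.6, 180.9]
tcp_rot: [-3.141, 0.001, 0.029]
contact_force: [-0.6, -0.2, -1.7]
grip_width: 36.5
finger_force: 0.0
```

Request:
send_rows(offset=[[-0.5,0,0],[-1,0.3,0],[-1,0.6,0],[-1,0.6,0]], delta_rot=[[0,0,0],[0,0,0],[0,0,0],[0,0,0]], grip=0.5)

```text
time: 50.52
tool_pos: [547.9, -178.3, 180.4]
tcp_rot: [-3.141, 0.002, 0.026]
contact_force: [-0.5, -0.0, -0.1]
grip_width: 45.9
finger_force: 0.0
```

Request:
send_rows(offset=[[-0.3,0,0],[-0.6,0,0],[-0.9,0,0],[-0.9,0,0]], delta_rot=[[0,0,0],[0,0,0],[0,0,0],[0,0,0]])

```text
time: 51.02
tool_pos: [439.5, -178.3, 180.9]
tcp_rot: [-3.14, 0.002, 0.029]
contact_force: [1.4, -0.1, -0.9]
grip_width: 46.0
finger_force: 0.0
```

```bash
python3 - <<'E'
from h import *
o=get_obs(); print(o['tool_pos'],o['tcp_rot'])
F=locate('flask0',FLASK,[(517,377),(437,379)])
locate('flask0',FLASK,[sw(75,-87),sw(75,-29)],30); print(sw(75,-87),sw(75,-29))
locate('scraper',SCR,[(371,-275)])
f=F[1]; a=f[2]%np.pi
plan([(425,50,185,.2),(425,165,185,.4),(430,280,185,a),(f[0],f[1],150,a),(f[0],f[1],42,a)])
E
```

```text
[ 439.5296166  -178.34897159  180.94016983] [-3.13998933e+00  2.25070058e-03  2.85093536e-02]
flask0 [517.3 376.6] yaw 0.184 iou 0.92 ['top']
flask0 [437.9 379.6] yaw 0.57 iou 0.88 ['top', 'scene']
flask0 [ 670.9 -158. ] yaw 0.019 iou 0.84 ['top', 'scene']
flask0 [667.8 -95.8] yaw 2.641 iou 0.38 ['top', 'scene']
[ 669.07877249 -158.32997963] [ 667.36564484 -100.35528521]
scraper [ 371.5 -277.1] yaw 1.481 iou 0.72 ['top', 'scene']
off [-0.0807, -1.9146, -0.0284] rz -0.0272 rows>= 3.7
off [0.1904, -0.9392, -0.0] rz -0.0318 rows>= 1.8
off [0.4116, -0.8665, -0.0] rz -0.027 rows>= 1.8
off [0.5028, -0.6637, 0.2917] rz -0.0 rows>= 1.7
off [0.0, -0.0, 0.9] rz -0.0 rows>= 1.7
```

Request:
send_rows(offset=[[-0.02,-0.48,0],[-0.04,-0.957,0],[-0.04,-0.957,0]], delta_rot=[[0,0,0],[0,0,0],[0,0,0]])

```text
time: 52.0
tool_pos: [432.5, -61.7, 181.8]
tcp_rot: [-3.141, 0.0, 0.034]
contact_force: [0.4, -0.7, 0.6]
grip_width: 46.0
finger_force: 0.0
```

Request:
send_rows(offset=[[-0.02,-0.48,0],[-0.04,-0.957,-0.028],[-0.04,-0.957,-0.028]], delta_rot=[[0,0,-0.0136],[0,0,-0.0272],[0,0,-0.0272]])

```text
time: 52.38
tool_pos: [424.9, 52.3, 185.3]
tcp_rot: [-3.141, -0.001, 0.206]
contact_force: [0.4, -0.8, -0.1]
grip_width: 45.9
finger_force: 0.0
```

Request:
send_rows(offset=[[0.095,-0.47,0],[0.19,-0.939,0],[0.19,-0.939,0]], delta_rot=[[0,0,-0.016],[0,0,-0.0318],[0,0,-0.0318]])

```text
time: 52.75
tool_pos: [425.4, 166.7, 184.9]
tcp_rot: [3.142, -0.001, 0.404]
contact_force: [-0.7, -0.1, -0.2]
grip_width: 45.7
finger_force: 0.0
```

Request:
send_rows(offset=[[0.206,-0.433,0],[0.412,-0.867,0],[0.412,-0.867,0]], delta_rot=[[0,0,-0.0135],[0,0,-0.027],[0,0,-0.027]])

```text
time: 53.12
tool_pos: [431.0, 281.2, 184.7]
tcp_rot: [3.141, -0.001, 0.572]
contact_force: [0.4, -1.1, -1.1]
grip_width: 45.8
finger_force: 0.0
```

Request:
send_rows(offset=[[0.25,-0.33,0.15],[0.503,-0.664,0.292],[0.503,-0.664,0.292],[0.503,-0.664,0.292],[0.503,-0.664,0.292]], delta_rot=[[0,0,0],[0,0,0],[0,0,0],[0,0,0],[0,0,0]])

```text
time: 53.75
tool_pos: [438.7, 377.9, 150.6]
tcp_rot: [3.141, -0.001, 0.567]
contact_force: [-0.6, 0.1, -0.6]
grip_width: 45.8
finger_force: 0.0
```

```bash
python3 - <<'E'
from h import *
o=get_obs(); print(o['tool_pos'],o['tcp_rot'])
plan([(437.9,379.2,42,.58)])
E
```

```text
[438.73567619 377.85641305 150.63174055] [ 3.14108641e+00 -6.25651317e-04  5.67120563e-01]
off [0.0001, -0.0132, 0.9053] rz -0.002 rows>= 1.7
```

Request:
send_rows(offset=[[0,0,0.3],[0,0,0.6],[0,0,0.9],[0,0,0.9],[0,0,0.9]], delta_rot=[[0,0,0],[0,0,0],[0,0,0],[0,0,0],[0,0,0]])

```text
time: 54.38
tool_pos: [439.0, 379.6, 43.7]
tcp_rot: [3.141, -0.002, 0.569]
contact_force: [0.7, -0.1, -0.4]
grip_width: 46.3
finger_force: 0.0
```

Request:
send_rows(offset=[[0,0,0],[0,0,0],[0,0,0],[0,0,0],[0,0,0]], delta_rot=[[0,0,0],[0,0,0],[0,0,0],[0,0,0],[0,0,0]], grip=0)

```text
time: 55.0
tool_pos: [438.2, 379.8, 42.7]
tcp_rot: [3.141, -0.001, 0.57]
contact_force: [-0.5, -1.0, 6.4]
grip_width: 23.5
finger_force: 30.0
```

```bash
python3 - <<'E'
from h import *
o=get_obs(); print(o['tool_pos'],o['tcp_rot'],o['grip_width'])
p=o['tool_pos'];y=o['tcp_rot'][2]; a=ST[2]; s=sw(75,29)
plan([(p[0],p[1],155,y),(500,290,170,.35),(560,190,170,.1),(610,90,170,a),(650,0,170,a),(*s,150,a),(*s,102,a)])
E
```

```text
[438.19024985 379.81842067  42.65657499] [ 3.14146853e+00 -1.12187431e-03  5.69611113e-01] 23.53314154318797
off [0.0, 0.0, -0.9362] rz -0.0 rows>= 1.8
off [0.0301, 0.9081, -0.125] rz 0.035 rows>= 1.8
off [0.1839, 0.9543, 0.0] rz 0.0398 rows>= 1.9
off [0.3314, 0.8708, 0.0] rz 0.0112 rows>= 1.8
off [0.311, 0.7595, 0.0] rz -0.0 rows>= 1.6
off [0.1199, 0.3569, 0.1667] rz -0.0 rows>= 0.8
off [0.0, -0.0, 0.4] rz -0.0 rows>= 0.8
```

Request:
send_rows(offset=[[0,0,-0.4],[0,0,-0.936],[0,0,-0.936]], delta_rot=[[0,0,0],[0,0,0],[0,0,0]])

```text
time: 55.38
tool_pos: [440.0, 381.2, 159.2]
tcp_rot: [-3.141, -0.01, 0.57]
contact_force: [0.3, 0.5, -1.8]
grip_width: 23.7
finger_force: 30.0
```

Request:
send_rows(offset=[[0.015,0.454,-0.063],[0.03,0.908,-0.125],[0.03,0.908,-0.125]], delta_rot=[[0,0,0.0175],[0,0,0.035],[0,0,0.035]])

```text
time: 55.75
tool_pos: [501.2, 286.8, 168.4]
tcp_rot: [3.141, 0.001, 0.344]
contact_force: [-0.3, 0.3, -1.2]
grip_width: 23.9
finger_force: 30.0
```

Request:
send_rows(offset=[[0.092,0.477,0],[0.184,0.954,0],[0.184,0.954,0]], delta_rot=[[0,0,0.02],[0,0,0.0398],[0,0,0.0398]])

```text
time: 56.12
tool_pos: [560.4, 187.1, 167.7]
tcp_rot: [3.141, 0.002, 0.095]
contact_force: [-0.4, 0.3, -0.6]
grip_width: 23.8
finger_force: 30.0
```

Request:
send_rows(offset=[[0.166,0.435,0],[0.331,0.871,0],[0.331,0.871,0]], delta_rot=[[0,0,0.0056],[0,0,0.0112],[0,0,0.0112]])

```text
time: 56.5
tool_pos: [609.9, 87.9, 167.9]
tcp_rot: [3.141, 0.002, 0.027]
contact_force: [-0.7, -0.4, -1.1]
grip_width: 23.6
finger_force: 30.0
```

Request:
send_rows(offset=[[0.155,0.38,0],[0.311,0.76,0],[0.311,0.76,0]], delta_rot=[[0,0,0],[0,0,0],[0,0,0]])

```text
time: 56.88
tool_pos: [649.5, -1.1, 167.9]
tcp_rot: [-3.141, 0.002, 0.028]
contact_force: [0.0, 0.9, -0.5]
grip_width: 23.7
finger_force: 30.0
```

Request:
send_rows(offset=[[0.12,0.357,0],[0.12,0.357,0.167],[0.12,0.357,0.4],[0.12,0.357,0.567],[0.12,0.357,0.567],[0.12,0.357,0.567]], delta_rot=[[0,0,0],[0,0,0],[0,0,0],[0,0,0],[0,0,0],[0,0,0]])

```text
time: 57.62
tool_pos: [665.0, -40.9, 101.6]
tcp_rot: [-3.141, 0.0, 0.031]
contact_force: [0.9, 0.1, -1.0]
grip_width: 23.9
finger_force: 30.0
```

```bash
python3 - <<'E'
from h import *
for i in range(2): snap('top')
o=get_obs(); print(o['tool_pos'],o['tcp_rot'],o['contact_force']); plan([(*sw(75,29),102,ST[2])])
E
```

```text
[665.2701587  -41.70798575 101.98116719] [-3.14157735e+00 -8.33456018e-04  3.03845420e-02] [ 0.83644623 -0.70054867 -0.71424867]
off [0.003, 0.0057, -0.0002] rz 0.0001 rows>= 0.0
```

Request:
send_rows(offset=[[0.003,0.004,0.03],[0.003,0.004,0.05],[0.003,0.004,0.07],[0.003,0.004,0.09],[0.003,0.004,0.09]], delta_rot=[[0,0,0],[0,0,0],[0,0,0],[0,0,0],[0,0,0]])

```text
time: 58.35
tool_pos: [665.7, -43.3, 90.2]
tcp_rot: [3.141, -0.001, 0.029]
contact_force: [3.0, 0.2, -2.3]
grip_width: 23.9
finger_force: 30.0
```

Request:
send_rows(offset=[[0.006,-0.004,0.04],[0.006,-0.004,0.08],[0.006,-0.004,0.12],[0.006,-0.004,0.14],[0.006,-0.004,0.14]], delta_rot=[[0,0,0],[0,0,0],[0,0,0],[0,0,0],[0,0,0]])

```text
time: 58.98
tool_pos: [666.0, -42.7, 73.3]
tcp_rot: [-3.142, 0.001, 0.029]
contact_force: [-0.2, -0.5, -0.8]
grip_width: 23.7
finger_force: 30.0
```

Request:
send_rows(offset=[[0,0,0],[0,0,0],[0,0,0],[0,0,0],[0,0,0]], delta_rot=[[0,0,0],[0,0,0],[0,0,0],[0,0,0],[0,0,0]], grip=0.4)

```text
time: 59.6
tool_pos: [666.2, -42.7, 73.7]
tcp_rot: [3.142, -0.0, 0.029]
contact_force: [-0.2, -0.1, -0.2]
grip_width: 37.1
finger_force: 0.0
```

Request:
send_rows(offset=[[0,0,-0.3],[0,0,-0.6],[0,0,-0.9],[0,0,-0.9],[0,0,-0.9]], delta_rot=[[0,0,0],[0,0,0],[0,0,0],[0,0,0],[0,0,0]])

```text
time: 60.22
tool_pos: [665.7, -42.6, 180.9]
tcp_rot: [-3.141, 0.001, 0.029]
contact_force: [1.1, -0.6, -1.2]
grip_width: 36.6
finger_force: 0.0
```

Request:
send_rows(offset=[[-0.5,0,0],[-1,0.3,0],[-1,0.8,0],[-1,0.8,0]], delta_rot=[[0,0,0],[0,0,0],[0,0,0],[0,0,0]], grip=0.5)

```text
time: 60.72
tool_pos: [547.6, -145.5, 180.4]
tcp_rot: [3.141, 0.002, 0.024]
contact_force: [1.0, 0.4, -0.2]
grip_width: 45.4
finger_force: 0.0
```

Request:
send_rows(offset=[[-0.3,0.1,0],[-0.6,0.2,0],[-0.9,0.2,0],[-0.9,0.2,0]], delta_rot=[[0,0,0],[0,0,0],[0,0,0],[0,0,0]])

```text
time: 61.22
tool_pos: [439.9, -168.4, 180.9]
tcp_rot: [-3.14, 0.003, 0.028]
contact_force: [-0.1, 0.2, -1.0]
grip_width: 45.9
finger_force: 0.0
```

```bash
python3 - <<'E'
from h import *
o=get_obs(); print(o['tool_pos'],o['tcp_rot'])
F=locate('flask0',FLASK,[(517,377)])
for z in (30,45): locate('flask0',FLASK,[sw(75,-87),sw(75,-29),sw(75,29)],z)
# orange caps, top view
im=snap('top').astype(int); m=((im[:,:,0]>im[:,:,1]+50)&(im[:,:,0]>im[:,:,2]+60)&(im[:,:,0]>110)).astype(np.uint8)
n,l,s,c=cv2.connectedComponentsWithStats(m)
for i in range(1,n):
    if s[i,4]>15: print('cap@z126',np.round(w('top',c[i],126)[0,:2],1),'@96',np.round(w('top',c[i],96)[0,:2],1),s[i,4])
f=F[0]; a=f[2]%np.pi
plan([(430,40,185,.1),(440,150,185,.18),(480,260,185,a),(f[0],f[1],150,a)])
E
```

```text
[ 439.88443681 -168.42084193  180.85112355] [-3.13995962e+00  2.51079503e-03  2.81915101e-02]
flask0 [517.6 376.1] yaw 0.217 iou 0.91 ['top', 'scene']
flask0 [ 670.9 -157.5] yaw 3.098 iou 0.8 ['top', 'scene']
flask0 [669.2 -99.7] yaw 0.016 iou 0.83 ['top', 'scene']
flask0 [665.  -40.7] yaw 3.131 iou 0.81 ['top', 'scene']
flask0 [ 671.4 -157.5] yaw 3.027 iou 0.8 ['top', 'scene']
flask0 [668. -99.] yaw 3.046 iou 0.73 ['top', 'scene']
flask0 [664.7 -39.9] yaw 0.015 iou 0.79 ['top', 'scene']
cap@z126 [752.8 302.8] @96 [764.3 310.8] 83
cap@z126 [665.1 -42.2] @96 [674.5 -42.2] 44
cap@z126 [668.8 -99.9] @96 [ 678.3 -101.3] 44
cap@z126 [ 670.2 -157.8] @96 [ 679.8 -160.4] 42
cap@z126 [512.8 368.2] @96 [518.8 377.6] 50
cap@z126 [405.3 150.9] @96 [408.8 155.4] 52
off [-0.0479, -1.7461, -0.0282] rz -0.0112 rows>= 3.4
off [0.1744, -0.9038, -0.0] rz -0.0127 rows>= 1.8
off [0.4921, -0.8422, -0.0] rz -0.0059 rows>= 1.9
off [0.5148, -0.8773, 0.2917] rz -0.0 rows>= 2.0
```

Request:
send_rows(offset=[[-0.012,-0.44,0],[-0.024,-0.873,0],[-0.024,-0.873,0]], delta_rot=[[0,0,0],[0,0,0],[0,0,0]])

```text
time: 62.25
tool_pos: [435.3, -62.0, 181.8]
tcp_rot: [-3.141, 0.0, 0.033]
contact_force: [0.3, -0.1, 0.3]
grip_width: 45.9
finger_force: 0.0
```

Request:
send_rows(offset=[[-0.012,-0.44,0],[-0.024,-0.873,-0.028],[-0.024,-0.873,-0.028]], delta_rot=[[0,0,-0.0056],[0,0,-0.0112],[0,0,-0.0112]])

```text
time: 62.62
tool_pos: [430.0, 41.8, 185.3]
tcp_rot: [3.142, -0.001, 0.104]
contact_force: [1.0, -0.3, -0.5]
grip_width: 45.6
finger_force: 0.0
```

Request:
send_rows(offset=[[0.087,-0.45,0],[0.174,-0.904,0],[0.174,-0.904,0]], delta_rot=[[0,0,-0.006],[0,0,-0.0127],[0,0,-0.0127]])

```text
time: 63.0
tool_pos: [440.7, 151.5, 184.9]
tcp_rot: [3.142, -0.001, 0.183]
contact_force: [-0.1, -0.2, 0.4]
grip_width: 45.5
finger_force: 0.0
```

Request:
send_rows(offset=[[0.246,-0.42,0],[0.492,-0.842,0],[0.492,-0.842,0]], delta_rot=[[0,0,-0.003],[0,0,-0.005],[0,0,-0.005]])

```text
time: 63.38
tool_pos: [481.7, 260.8, 184.3]
tcp_rot: [3.141, -0.001, 0.212]
contact_force: [0.1, -0.8, 0.0]
grip_width: 45.7
finger_force: 0.0
```

Request:
send_rows(offset=[[0.257,-0.44,0.1],[0.515,-0.877,0.2],[0.515,-0.877,0.292],[0.515,-0.877,0.292],[0.515,-0.877,0.292]], delta_rot=[[0,0,0],[0,0,0],[0,0,0],[0,0,0],[0,0,0]])

```text
time: 64.0
tool_pos: [519.0, 373.7, 150.7]
tcp_rot: [3.141, -0.0, 0.209]
contact_force: [0.4, -0.4, 0.8]
grip_width: 45.7
finger_force: 0.0
```

```bash
python3 - <<'E'
from h import *
snap('top'); o=get_obs(); print(o['tool_pos'],o['tcp_rot'])
plan([(517.5,376.5,42,.205)])
E
```

```text
[519.07728461 374.07903919 151.05990514] [ 3.14149152e+00 -1.11115470e-03  2.08783160e-01]
off [-0.0087, -0.0225, 0.9088] rz 0.0006 rows>= 1.7
```

Request:
send_rows(offset=[[-0.005,-0.005,0.3],[-0.005,-0.005,0.6],[-0.005,-0.005,0.9],[-0.005,-0.005,0.9],[-0.005,-0.005,0.9]], delta_rot=[[0,0,0],[0,0,0],[0,0,0],[0,0,0],[0,0,0]])

```text
time: 64.68
tool_pos: [518.9, 376.3, 44.1]
tcp_rot: [-3.141, -0.003, 0.21]
contact_force: [0.1, 0.5, -0.4]
grip_width: 45.9
finger_force: 0.0
```

Request:
send_rows(offset=[[0,0,0],[0,0,0],[0,0,0],[0,0,0],[0,0,0]], delta_rot=[[0,0,0],[0,0,0],[0,0,0],[0,0,0],[0,0,0]], grip=0)

```text
time: 65.3
tool_pos: [518.0, 376.4, 42.8]
tcp_rot: [-3.141, -0.001, 0.211]
contact_force: [-0.9, -1.4, 6.5]
grip_width: 23.8
finger_force: 29.9
```

```bash
python3 - <<'E'
from h import *
o=get_obs(); print(o['tool_pos'],o['tcp_rot'],o['grip_width'])
p=o['tool_pos'];y=o['tcp_rot'][2]; a=ST[2]; s=sw(75,87)
plan([(p[0],p[1],155,y),(555,270,165,.1),(600,170,165,a),(640,80,165,a),(*s,150,a),(*s,102,a)])
E
```

```text
[518.00989416 376.43326715  42.82641992] [-3.14140813e+00 -1.22147925e-03  2.10983262e-01] 23.77636044344082
off [-0.0, 0.0, -0.9348] rz -0.0 rows>= 1.8
off [0.1157, 0.9318, -0.0833] rz 0.0177 rows>= 1.8
off [0.2899, 0.8666, 0.0] rz 0.0112 rows>= 1.8
off [0.311, 0.7595, 0.0] rz -0.0 rows>= 1.6
off [0.1836, 0.5424, 0.125] rz -0.0 rows>= 1.1
off [0.0, -0.0, 0.4] rz -0.0 rows>= 0.8
```

Request:
send_rows(offset=[[0,0,-0.4],[0,0,-0.935],[0,0,-0.935]], delta_rot=[[0,0,0],[0,0,0],[0,0,0]])

```text
time: 65.68
tool_pos: [520.1, 377.8, 159.6]
tcp_rot: [-3.139, -0.01, 0.211]
contact_force: [-0.2, 0.2, -2.0]
grip_width: 23.6
finger_force: 29.9
```

Request:
send_rows(offset=[[0.058,0.466,-0.04],[0.116,0.932,-0.083],[0.116,0.932,-0.083]], delta_rot=[[0,0,0.009],[0,0,0.0177],[0,0,0.0177]])

```text
time: 66.05
tool_pos: [555.6, 266.0, 163.0]
tcp_rot: [3.14, 0.002, 0.094]
contact_force: [0.4, 0.5, -0.8]
grip_width: 23.9
finger_force: 29.9
```

Request:
send_rows(offset=[[0.145,0.433,0],[0.29,0.867,0],[0.29,0.867,0]], delta_rot=[[0,0,0.0056],[0,0,0.0112],[0,0,0.0112]])

```text
time: 66.42
tool_pos: [600.3, 166.8, 162.5]
tcp_rot: [3.141, 0.002, 0.025]
contact_force: [-0.5, 0.5, -1.5]
grip_width: 24.1
finger_force: 29.9
```

Request:
send_rows(offset=[[0.155,0.38,0],[0.311,0.76,0],[0.311,0.76,0]], delta_rot=[[0,0,0],[0,0,0],[0,0,0]])

```text
time: 66.8
tool_pos: [640.0, 77.9, 162.7]
tcp_rot: [3.141, 0.002, 0.027]
contact_force: [0.5, -0.2, -0.9]
grip_width: 24.0
finger_force: 29.9
```

Request:
send_rows(offset=[[0.1,0.3,0],[0.184,0.542,0],[0.184,0.542,0.2],[0.184,0.542,0.4],[0.184,0.542,0.525],[0.184,0.542,0.525],[0.184,0.542,0.525]], delta_rot=[[0,0,0],[0,0,0],[0,0,0],[0,0,0],[0,0,0],[0,0,0],[0,0,0]])

```text
time: 67.68
tool_pos: [664.0, 15.9, 101.9]
tcp_rot: [3.141, -0.001, 0.03]
contact_force: [-0.4, -0.4, -0.9]
grip_width: 24.0
finger_force: 29.9
```

```bash
python3 - <<'E'
from h import *
for i in range(2): snap('top')
o=get_obs(); print(o['tool_pos'],o['tcp_rot'],o['contact_force']); plan([(*sw(75,87),102,ST[2])])
E
```

```text
[664.0441638   15.53966236 102.14169042] [ 3.14136534e+00 -1.56450290e-03  2.95596510e-02] [-0.31075248  0.14704546 -0.89463693]
off [-0.0009, -0.0005, 0.0012] rz 0.0 rows>= 0.0
```

Request:
send_rows(offset=[[0,0,0.03],[0,0,0.05],[0,0,0.07],[0,0,0.09],[0,0,0.09]], delta_rot=[[0,0,0],[0,0,0],[0,0,0],[0,0,0],[0,0,0]])

```text
time: 68.4
tool_pos: [663.4, 15.2, 90.0]
tcp_rot: [3.142, 0.001, 0.029]
contact_force: [1.1, -0.7, -1.3]
grip_width: 23.8
finger_force: 29.9
```

Request:
send_rows(offset=[[0.004,0,0.04],[0.004,0,0.08],[0.004,0,0.12],[0.004,0,0.14],[0.004,0,0.14]], delta_rot=[[0,0,0],[0,0,0],[0,0,0],[0,0,0],[0,0,0]])

```text
time: 69.03
tool_pos: [664.0, 15.3, 73.4]
tcp_rot: [3.142, 0.0, 0.029]
contact_force: [0.1, -0.4, -1.9]
grip_width: 24.0
finger_force: 29.9
```

Request:
send_rows(offset=[[0,0,0],[0,0,0],[0,0,0],[0,0,0],[0,0,0]], delta_rot=[[0,0,0],[0,0,0],[0,0,0],[0,0,0],[0,0,0]], grip=0.4)

```text
time: 69.65
tool_pos: [664.1, 15.3, 73.6]
tcp_rot: [3.142, -0.0, 0.029]
contact_force: [-0.0, 0.4, -0.5]
grip_width: 36.6
finger_force: 0.0
```

Request:
send_rows(offset=[[0,0,-0.3],[0,0,-0.6],[0,0,-0.9],[0,0,-0.9],[0,0,-0.9]], delta_rot=[[0,0,0],[0,0,0],[0,0,0],[0,0,0],[0,0,0]])

```text
time: 70.28
tool_pos: [663.6, 15.3, 180.8]
tcp_rot: [-3.142, 0.001, 0.029]
contact_force: [0.7, 0.7, 0.6]
grip_width: 36.7
finger_force: 0.0
```

Request:
send_rows(offset=[[-0.5,0,0],[-1,0.3,0],[-1,0.9,0],[-1,0.9,0]], delta_rot=[[0,0,0],[0,0,0],[0,0,0],[0,0,0]], grip=0.5)

```text
time: 70.78
tool_pos: [546.0, -98.9, 180.4]
tcp_rot: [3.142, 0.002, 0.026]
contact_force: [0.9, 0.5, 1.4]
grip_width: 45.7
finger_force: 0.0
```

Request:
send_rows(offset=[[-0.3,0.1,0],[-0.6,0.4,0],[-0.9,0.6,0],[-0.9,0.6,0]], delta_rot=[[0,0,0],[0,0,0],[0,0,0],[0,0,0]])

```text
time: 71.28
tool_pos: [439.7, -171.9, 180.7]
tcp_rot: [-3.14, 0.002, 0.026]
contact_force: [-0.8, 0.6, 1.0]
grip_width: 46.3
finger_force: 0.0
```

```bash
python3 - <<'E'
from h import *
o=get_obs(); print(o['tool_pos'],o['tcp_rot'])
for c in('top','scene'):
    im=snap(c); 
    for r in finder.pinpoint('dimmer_grip',c): print(c,'grip pt',np.round(w(c,r['uv'],75)[0,:2],1),round(r['confidence'],2))
    ms=masks('dimmer',c)
    for m,b,cf in ms: print('dimmer mask',np.round(b),round(cf,2),m.sum())
locate('flask0',FLASK,[sw(75,-87),sw(75,-29),sw(75,29),sw(75,87)],30); print([np.round(sw(75,y),1).tolist() for y in(-87,-29,29,87)])
locate('scraper',SCR,[(371,-275)])
a=snap('top'); u=px('top',[*sw(-20,162),70])[0]; print(u); x,y=np.round(u).astype(int)
print(a[y-9:y+10,x-11:x+12].mean(2).astype(int))
E
```

```text
[ 439.65583711 -171.89778882  180.74352144] [-3.14043608e+00  2.08409473e-03  2.62864043e-02]
top grip pt [560.6  91.1] 0.65
dimmer mask [230. 201. 242. 219.] 0.77 211
dimmer mask [219. 154. 373. 238.] 0.69 7204
dimmer mask [106. 205. 191. 286.] 0.68 5407
dimmer mask [278. 160. 292. 185.] 0.53 215
scene grip pt [556.4  87.9] 0.69
scene grip pt [ 585.5 -453.9] 0.44
dimmer mask [306. 182. 325. 202.] 0.61 241
dimmer mask [212. 180. 366. 345.] 0.26 11474
flask0 [ 669.8 -155.6] yaw 3.096 iou 0.41 ['top', 'scene']
flask0 [669.2 -99.6] yaw 0.013 iou 0.87 ['top', 'scene']
flask0 [664.8 -41.1] yaw 0.017 iou 0.8 ['top', 'scene']
flask0 [664.7  15.9] yaw 0.018 iou 0.79 ['top', 'scene']
[[669.1, -158.3], [667.4, -100.4], [665.7, -42.4], [663.9, 15.6]]
scraper [ 370.8 -277.7] yaw 1.482 iou 0.81 ['top', 'scene']
[235.18870213 205.40961046]
[[155 155 156 155 156 155 155 154 155 155 156 155 157 156 155 155 154 156
  157 156 156 156 155]
 [153 155 156 156 155 155 155 155 156 157 133 112  99 133 133 156 156 155
  155 156 153 155 155]
 [156 155 156 155 155 155 156 114  71  71  69  68  67  69  68  73  9
[... 881 characters left out ...]
  5  35  62  63  63]
 [ 69  63  63  10  75  75  78  17  15  13   9   7   1   3   4   2   3   5
    4  17  62  63  64]
 [ 67  65  63  31  40  14  15  12  11   2   6   4   5   4   1   7   9  13
   10  26  62  64  62]
 [ 69  64  66  63  13   7  10   9   2   3   3   3   1   7  11  12  11  10
   13  25  64  61  62]
 [ 69  63  63  63   5   4   5   6   2   2   3   4  10   9  11  14  12  14
   11  36  63  62  61]
 [ 67  65  65  66  33   5   4   4   2   8  12   9  10  10  14   9   9  10
   14  47  62  62  62]
 [ 79  65  64  64  63  11   5   7  10  11  13  11   7   8  10  14  12  13
   32  61  62  64  63]
 [ 97  64  66  64  65  44   8   7   8   8  10  12  11  13  13  10   9  29
   62  62  64  63  68]]
```

```bash
python3 - <<'E'
from h import *
P={}
for c,t in(('top',100),('scene',150)):
    a=snap(c).astype(int).mean(2); u=px(c,[*sw(-20,162),55])[0]; x,y=np.round(u).astype(int)
    sub=np.zeros_like(a,np.uint8); sub[y-19:y+20,x-19:x+20]=1
    m=((a<t)&(sub>0)).astype(np.uint8); n,l,s,ce=cv2.connectedComponentsWithStats(m); i=l[y,x]
    ct=cv2.findContours((l==i).astype(np.uint8),0,1)[0][0][:,0]
    for z in(42,46): q=w(c,ct,z)[:,:2].astype(np.float32); print(c,z,'ring',cv2.minEnclosingCircle(q),cv2.minAreaRect(q))
    b=((a>(50 if c=='top' else 60))&(sub>0)); 
    bl=(a<(45 if c=='top' else 70)).astype(np.uint8)*sub; n,l,s,ce=cv2.connectedComponentsWithStats(bl); j=1+np.argmax(s[1:,4]); print('black',s[j],ce[j],[np.round(w(c,ce[j],z)[0,:2],1) for z in(50,65,75)])
    if c=='scene':
        X,Y=s[j,0],s[j,1]; print('origin',X-1,Y-2); print(a[Y-2:Y+13,X-1:X+s[j,2]+1].astype(int))
    else:
        st=(a>50)&(cv2.erode(cv2.morphologyEx((l==j).astype(np.uint8),cv2.MORPH_CLOSE,np.ones((7,7))),np.ones((2,2)))>0)
        ys,xs=np.nonzero(st); print('stripe',list(zip(xs,ys,a[ys,xs].astype(int))))
E
```

```text
top 42 ring ((562.0302124023438, 89.40943145751953), 34.24658966064453) ((561.8383178710938, 90.5696792602539), (64.56277465820312, 66.13196563720703), 0.8826552629470825)
top 46 ring ((561.1467895507812, 89.02685546875), 34.14772415161133) ((560.955322265625, 90.18373107910156), (64.37659454345703, 65.94123840332031), 0.8826431632041931)
black [227 201  17  16 210] [235.49047619 208.57142857] [array([562.5,  88.6]), array([559.2,  87.1]), array([557. ,  86.2])]
stripe [(np.int64(230), np.int64(207), np.int64(74)), (np.int64(231), np.int64(207), np.int64(78)), (np.int64(232), np.int64(207), np.int64(76)), (np.int64(233), np.int64(207), np.int64(59)), (np.int64(228), np.int64(208), np.int64(74)), (np.int64(229), np.int64(208), np.int64(76)), (np.int64(230), np.int64(208), np.int64(77))]
scene 42 ring ((556.155029296875, 97.99678039550781), 41.468238830566406) ((555.1419677734375, 93.40436553955078), (61.29465866088867, 77.69329833984375), 54.68305206298828)
scene 46 ring ((557.2846069335938, 95.40190887451172), 41.289798736572266) ((556.2759399414062, 90.82928466796875), (61.030914306
[... 703 characters left out ...]
  25  22  24  19  22  22  33  53  78 101 128
  156]
 [131 110  82  56  37  29  20  22  19  20  22  22  18  20  34  40  74 103
  125]
 [118  94  63  35  21  19  21  21  22  23  22  20  19  20  22  27  52  79
  110]
 [110  80  46  24  23  18  22  23  20  25  22  24  24  21  20  22  36  63
   97]
 [105  75  41  22  24  19  20  24  25  22  22  22  19  23  22  24  28  49
   88]
 [101  67  36  23  20  14  15  20  26  22  19  24  18  16  16  25  22  46
   86]
 [100  69  31  28  20  21  20  17  22  21  17  16  21  20  24  20  25  42
   80]
 [107  79  42  23  21  22  16  17  17  18  19  16  14  19  22  26  22  47
   82]
 [118  88  50  27  26  25  16  15  19  15  17  14  13  21  25  24  29  57
   88]]
```

```bash
python3 - <<'E'
from h import *
a=snap('scene').astype(int).mean(2); print(a[174:186,308:324].astype(int))
for z in(74,80):
  for th in(1.7,1.8,1.9,2.0,2.1):
    pts=np.array([[561.5+r*np.cos(th),89+r*np.sin(th),z] for r in(3,21)])
    print(z,th,'top',np.round(px('top',pts),1).tolist(),'scene',np.round(px('scene',pts),1).tolist())
E
```

```text
[[169 170 171 169 169 172 172 171 173 168 172 173 172 169 172 170]
 [169 172 170 171 170 172 172 171 169 171 172 172 171 170 171 172]
 [168 168 170 170 171 171 169 169 172 172 169 172 172 169 168 172]
 [172 168 168 167 172 169 170 169 172 172 173 169 170 171 169 170]
 [174 169 171 173 171 168 170 171 171 172 170 170 171 170 174 173]
 [195 180 173 170 167 159 162 165 168 165 166 171 172 171 171 170]
 [230 215 200 187 164 140 134 154 159 145 152 163 171 170 170 169]
 [242 238 234 220 176 122 108 146 153 118 126 155 167 169 169 168]
 [244 243 243 237 200 127 106 158 163 111 105 143 166 172 168 170]
 [244 244 243 241 207 124 103 159 164 108  99 145 168 167 168 169]
 [243 242 241 233 194 113  87 134 138 101 111 159 173 175 172 171]
 [239 228 219 199 156  83  65  97  99  84 124 174 196 188 184 174]]
74 1.7 top [[233.4, 207.1], [226.8, 207.9]] scene [[315.6, 187.8], [318.3, 182.4]]
74 1.8 top [[233.4, 207.2], [226.9, 208.6]] scene [[315.5, 187.8], [317.5, 182.1]]
74 1.9 top [[233.5, 207.3], [227.0, 209.4]] scene [[315.3, 187.8], [316.6, 182.0]]
74 2.0 top [[233.5, 207.4], [227.3, 210.1]] scene [[315.2, 187.7], [315.8, 181.8]]
74 2.1 top [[233.5, 207.5], [227.6, 210.8]] scene [[315.1, 187.7], [315.0, 181.8]]
80 1.7 top [[233.2, 206.6], [226.5, 207.4]] scene [[315.8, 186.4], [318.5, 180.9]]
80 1.8 top [[233.2, 206.7], [226.6, 208.1]] scene [[315.6, 186.4], [317.7, 180.7]]
80 1.9 top [[233.3, 206.8], [226.8, 208.9]] scene [[315.5, 186.3], [316.8, 180.5]]
80 2.0 top [[233.3, 206.9], [227.1, 209.6]] scene [[315.4, 186.3], [316.0, 180.4]]
80 2.1 top [[233.3, 207.0], [227.4, 210.3]] scene [[315.3, 186.3], [315.1, 180.3]]
```

```bash
python3 - <<'E'
from h import *
plan([(480,-85,180,.7),(520,5,180,1.4),(561.5,89,150,1.92),(561.5,89,57,1.92)])
E
```

```text
off [0.3424, -0.7099, 0.0131] rz -0.1068 rows>= 3.6
off [0.7381, -0.3589, -0.0] rz -0.1114 rows>= 3.7
off [0.7486, 0.2218, 0.25] rz -0.0828 rows>= 2.8
off [0.0, -0.0, 0.775] rz -0.0 rows>= 1.5
```

Request:
send_rows(offset=[[0.086,-0.178,0],[0.171,-0.355,0],[0.257,-0.532,0],[0.342,-0.71,0.013],[0.342,-0.71,0.013]], delta_rot=[[0,0,-0.0267],[0,0,-0.0534],[0,0,-0.08],[0,0,-0.1068],[0,0,-0.1068]])

```text
time: 72.8
tool_pos: [480.2, -84.0, 179.9]
tcp_rot: [-3.141, 0.0, 0.702]
contact_force: [-0.4, -0.6, 0.6]
grip_width: 45.9
finger_force: 0.0
```

Request:
send_rows(offset=[[0.185,-0.09,0],[0.37,-0.18,0],[0.555,-0.27,0],[0.738,-0.359,0],[0.738,-0.359,0]], delta_rot=[[0,0,-0.028],[0,0,-0.056],[0,0,-0.084],[0,0,-0.1114],[0,0,-0.1114]])

```text
time: 73.42
tool_pos: [520.1, 5.3, 179.9]
tcp_rot: [3.142, 0.0, 1.399]
contact_force: [-0.1, -0.0, 0.6]
grip_width: 46.0
finger_force: 0.0
```

Request:
send_rows(offset=[[0.25,0.074,0],[0.5,0.148,0],[0.749,0.222,0],[0.749,0.222,0.25],[0.749,0.222,0.25],[0.749,0.222,0.25]], delta_rot=[[0,0,-0.0276],[0,0,-0.0552],[0,0,-0.0828],[0,0,-0.0828],[0,0,-0.0828],[0,0,-0.0828]])

```text
time: 74.18
tool_pos: [561.7, 88.0, 150.8]
tcp_rot: [3.141, 0.001, 1.917]
contact_force: [0.9, -0.5, 0.1]
grip_width: 46.1
finger_force: 0.0
```

```bash
python3 - <<'E'
from h import *
snap('top'); o=get_obs(); print(o['tool_pos'],o['tcp_rot'],o['joint_positions'])
plan([(561.5,89,57,1.92)])
E
```

```text
[561.92836274  88.17519604 151.10402256] [3.14022482e+00 7.60196390e-04 1.91778029e+00] [ 2.10814398e-02  4.88626608e-01  1.51268555e+00 -3.10811664e-04
  1.13874129e+00 -3.25773112e-01]
off [0.0077, -0.001, 0.7842] rz -0.0004 rows>= 1.5
```

Request:
send_rows(offset=[[0,0,0.2],[0,0,0.4],[0,0,0.6],[0,0,0.7],[0,0,0.7]], delta_rot=[[0,0,0],[0,0,0],[0,0,0],[0,0,0],[0,0,0]])

```text
time: 74.85
tool_pos: [561.5, 88.8, 66.1]
tcp_rot: [-3.141, 0.0, 1.92]
contact_force: [0.1, 0.1, -0.4]
grip_width: 46.2
finger_force: 0.0
```

Request:
send_rows(offset=[[0,0,0.04],[0,0,0.075],[0,0,0.075]], delta_rot=[[0,0,0],[0,0,0],[0,0,0]])

```text
time: 75.22
tool_pos: [561.4, 89.1, 57.0]
tcp_rot: [-3.141, 0.0, 1.92]
contact_force: [-0.9, 0.0, 0.1]
grip_width: 46.0
finger_force: 0.0
```

Request:
send_rows(offset=[[0,0,0],[0,0,0],[0,0,0],[0,0,0],[0,0,0]], delta_rot=[[0,0,0],[0,0,0],[0,0,0],[0,0,0],[0,0,0]], grip=0)

```text
time: 75.85
tool_pos: [562.6, 89.2, 57.2]
tcp_rot: [3.139, 0.001, 1.92]
contact_force: [5.9, 1.7, -2.2]
grip_width: 13.6
finger_force: 29.9
```

Request:
send_rows(offset=[[0,0.015,0],[0,0.015,0],[0,0.015,0],[0,0.015,0],[0,0.015,0],[0,0.015,0],[0,0.015,0],[0,0.015,0]], delta_rot=[[0,0,0.025],[0,0,0.05],[0,0,0.075],[0,0,0.1],[0,0,0.125],[0,0,0.15],[0,0,0.175],[0,0,0.2]])

```text
time: 76.85
tool_pos: [564.4, 88.8, 57.2]
tcp_rot: [3.139, -0.001, 0.659]
contact_force: [5.4, -3.8, -3.2]
grip_width: 13.9
finger_force: 29.9
```

```bash
python3 -c "
from h import *
o=get_obs(); print(o['tool_pos'],o['tcp_rot'],o['contact_force'],o['moment'],o['joint_positions'][5],o['grip_width'])"
```

```text
[564.36304362  88.79568269  57.2085529 ] [ 3.13886672e+00 -1.21194191e-03  6.58830075e-01] [ 5.41723258 -3.80514647 -3.19775074] [-0.67457084 -0.88541989  0.10833646] 0.9358210495392599 13.86545812933163
```

Request:
send_rows(offset=[[0,0.008,0],[0,0.008,0],[0,0.008,0],[0,0.008,0],[0,0.008,0],[0,0.008,0],[0,0.008,0],[0,0.008,0]], delta_rot=[[0,0,0.025],[0,0,0.05],[0,0,0.075],[0,0,0.1],[0,0,0.125],[0,0,0.15],[0,0,0.175],[0,0,0.2]])

```text
time: 77.85
tool_pos: [571.1, 84.9, 58.1]
tcp_rot: [-3.139, -0.018, -0.593]
contact_force: [25.5, -23.2, -15.5]
grip_width: 38.7
finger_force: 45.2
```

```bash
python3 -c "
from h import *
o=get_obs(); print(o['tool_pos'],o['tcp_rot'],o['contact_force'],o['moment'],o['joint_positions'][5],o['grip_width'])"
```

```text
[571.103387    84.86346251  58.12515356] [-3.13856416 -0.01754221 -0.59295594] [ 25.46788906 -23.21347468 -15.5419494 ] [-3.71881933 -4.30258894  1.65972121] 2.1884642174545084 38.748849318313965
```

Request:
send_rows(offset=[[0,0,0],[0,0,0],[0,0,0],[0,0,0],[0,0,0]], delta_rot=[[0,0,0],[0,0,0],[0,0,0],[0,0,0],[0,0,0]], grip=0.7)

```text
time: 78.47
tool_pos: [563.2, 89.2, 56.8]
tcp_rot: [3.141, 0.001, -0.592]
contact_force: [0.6, -0.7, -0.7]
grip_width: 64.4
finger_force: 0.0
```

Request:
send_rows(offset=[[0,0,-0.3],[0,0,-0.6],[0,0,-0.9],[0,0,-0.9]], delta_rot=[[0,0,0],[0,0,0],[0,0,0],[0,0,0]])

```text
time: 78.97
tool_pos: [565.2, 89.3, 168.0]
tcp_rot: [-3.138, -0.005, -0.592]
contact_force: [-0.3, 0.6, -1.0]
grip_width: 64.2
finger_force: 0.0
```

```bash
python3 - <<'E'
from h import *
o=get_obs(); print(o['tool_pos'],o['tcp_rot'],o['contact_force'])
plan([(515,0,165,-.3),(470,-100,165,.1)])
E
```

```text
[565.17047662  89.25021732 168.00947593] [-3.13817626 -0.00489748 -0.59247698] [-0.31738865  0.61501553 -0.96470588]
off [0.0685, 0.8505, 0.0251] rz -0.0465 rows>= 1.6
off [-0.112, 0.9069, 0.0] rz -0.0637 rows>= 2.1
```

Request:
send_rows(offset=[[0.034,0.42,0],[0.068,0.85,0],[0.068,0.85,0]], delta_rot=[[0,0,-0.023],[0,0,-0.046],[0,0,-0.046]])

```text
time: 79.35
tool_pos: [511.4, -2.2, 164.0]
tcp_rot: [3.141, 0.003, -0.306]
contact_force: [0.5, 0.2, -0.6]
grip_width: 64.1
finger_force: 0.0
```

Request:
send_rows(offset=[[-0.06,0.45,0],[-0.112,0.907,0],[-0.112,0.907,0],[-0.112,0.907,0]], delta_rot=[[0,0,-0.021],[0,0,-0.042],[0,0,-0.063],[0,0,-0.063]])

```text
time: 79.85
tool_pos: [468.1, -99.8, 164.4]
tcp_rot: [-3.141, 0.001, 0.089]
contact_force: [0.3, 0.5, -0.2]
grip_width: 64.3
finger_force: 0.0
```

```bash
python3 - <<'E'
from h import *
o=get_obs(); print(o['tool_pos'],o['tcp_rot'])
np.set_printoptions(linewidth=150)
a=snap('top').astype(int).mean(2).astype(int); print(a[197:220,224:248])
b=snap('scene').astype(int).mean(2).astype(int); print(b[178:206,303:328])
for th in(-.4,0,.2,.5):
    pts=np.array([[561.5+r*np.cos(th),89+r*np.sin(th),80] for r in(-21,-3,3,21)])
    print(th,'top',np.round(px('top',pts),1).tolist(),'scene',np.round(px('scene',pts),1).tolist())
E
```

```text
[468.10939468 -99.78604986 164.43157328] [-3.14091665e+00  6.50483165e-04  8.92078440e-02]
[[156 155 156 156 155 155 154 155 157 155 133 109 100 134 133 156 156 156 154 156 156 155 154 156]
 [155 156 156 155 156 155 155 112  73  73  67  65  67  71  70  73  93 135 157 154 155 156 156 155]
 [156 155 154 155 155 112  74  36  22  32  63  62  63  65  64  66  65  67  92 123 156 154 157 155]
 [154 155 153 155  93  49  54  74  12  13  63  64  63  64  65  64  65  64  63  74 134 156 156 156]
 [157 155 155  94  67  14  10  77  10  13  25  22  25  27  49  64  64  63  65  65  69 107 155 155]
 [156 154  92  66  65   8   6  24  73  12   9   7  11  13  14  18  36  66  65  65  63  72 155 156]
 [156 111  67  64  66  28   7  12  78  74   6   6  10   8  12   8  15  37  65  65  63  69 114 157]
 [116  70  64  64  64  20   2   9  20 152  12  12   7  12  10   8  11  13  39  64  64  65  68 107]
 [ 88  65  64  65  46  14   6   6   8  49  11   9  12   5  10  15   9   9  19  64  63  67  67 113]
 [ 89  66  63  63  26  10   9   5   6  12  13  10   9   8  14  10  13  13  12  34  62  63  65  75]
 [ 69  66  65  46  
[... 4028 characters left out ...]
 139 179 219 238 243]
 [244 238 225 189 163 139 129 128 124 126 129 126 130 130 125 126 126 129 140 155 186 217 237 244 244]]
-0.4 top [[231.0, 213.5], [233.9, 207.5], [234.8, 205.5], [237.6, 199.5]] scene [[310.0, 181.6], [314.5, 186.5], [316.1, 188.1], [320.7, 193.1]]
0 top [[234.1, 214.2], [234.3, 207.6], [234.4, 205.4], [234.6, 198.8]] scene [[307.8, 183.6], [314.2, 186.8], [316.4, 187.8], [322.9, 191.0]]
0.2 top [[235.6, 214.1], [234.5, 207.6], [234.1, 205.4], [233.0, 199.0]] scene [[307.1, 184.9], [314.1, 187.0], [316.5, 187.7], [323.6, 189.8]]
0.5 top [[237.9, 213.3], [234.8, 207.5], [233.8, 205.5], [230.8, 199.7]] scene [[306.6, 186.9], [314.1, 187.2], [316.5, 187.4], [324.0, 187.7]]
```

```bash
python3 - <<'E'
from h import *
plan([(515,-5,170,.3),(563.1,87.8,150,.5),(563.1,87.8,57,.5)])
E
```

```text
off [0.4579, -0.747, -0.0455] rz -0.0335 rows>= 1.7
off [0.6115, -0.6203, 0.1667] rz -0.0318 rows>= 1.7
off [0.0, -0.0, 0.775] rz -0.0 rows>= 1.5
```

Request:
send_rows(offset=[[0.23,-0.37,0],[0.458,-0.747,-0.045],[0.458,-0.747,-0.045]], delta_rot=[[0,0,-0.017],[0,0,-0.0335],[0,0,-0.0335]], grip=0.5)

```text
time: 80.32
tool_pos: [515.8, -1.9, 170.3]
tcp_rot: [-3.141, -0.001, 0.307]
contact_force: [0.1, 0.6, -0.2]
grip_width: 46.5
finger_force: 0.0
```

Request:
send_rows(offset=[[0.3,-0.31,0.08],[0.612,-0.62,0.167],[0.612,-0.62,0.167],[0.612,-0.62,0.167],[0.612,-0.62,0.167]], delta_rot=[[0,0,-0.016],[0,0,-0.0318],[0,0,-0.0318],[0,0,-0.0318],[0,0,-0.0318]])

```text
time: 80.95
tool_pos: [562.2, 86.2, 150.6]
tcp_rot: [3.141, 0.0, 0.5]
contact_force: [0.0, -0.5, -0.4]
grip_width: 46.5
finger_force: 0.0
```

Request:
send_rows(offset=[[0,0,0.2],[0,0,0.4],[0,0,0.6],[0,0,0.7],[0,0,0.775],[0,0,0.775],[0,0,0.775]], delta_rot=[[0,0,0],[0,0,0],[0,0,0],[0,0,0],[0,0,0],[0,0,0],[0,0,0]])

```text
time: 81.82
tool_pos: [563.0, 87.2, 58.1]
tcp_rot: [3.141, -0.001, 0.502]
contact_force: [-0.3, 0.4, 0.2]
grip_width: 45.9
finger_force: 0.0
```

Request:
send_rows(offset=[[0,0,0],[0,0,0],[0,0,0],[0,0,0],[0,0,0]], delta_rot=[[0,0,0],[0,0,0],[0,0,0],[0,0,0],[0,0,0]], grip=0)

```text
time: 82.45
tool_pos: [562.5, 87.3, 57.4]
tcp_rot: [3.141, 0.0, 0.503]
contact_force: [-0.3, 1.1, 0.8]
grip_width: 14.6
finger_force: 29.8
```

Request:
send_rows(offset=[[0,0,0],[0,0,0],[0,0,0],[0,0,0]], delta_rot=[[0,0,0.008],[0,0,0.016],[0,0,0.024],[0,0,0.024]])

```text
time: 82.95
tool_pos: [562.3, 87.2, 57.4]
tcp_rot: [3.141, 0.001, 0.354]
contact_force: [-1.0, 0.2, 2.7]
grip_width: 17.0
finger_force: 36.1
```

```bash
python3 -c "
from h import *
o=get_obs(); print(o['tool_pos'],o['tcp_rot'],o['contact_force'],o['moment'],o['joint_positions'][5],o['grip_width'])"
```

```text
[562.28750287  87.17147096  57.43307684] [3.14105194e+00 6.46115064e-04 3.53826142e-01] [-0.973263    0.15907205  2.69797446] [-0.04179426  0.29874869  1.00862417] 1.237045233702188 17.04004413827142
```

The knob takes about 1 Nm without moving and the fingers slip instead, so it is at its end stop. I'll release, retreat and verify.

Request:
send_rows(offset=[[0,0,0],[0,0,0],[0,0,0],[0,0,0],[0,0,0]], delta_rot=[[0,0,0],[0,0,0],[0,0,0],[0,0,0],[0,0,0]], grip=0.5)

```text
time: 83.58
tool_pos: [562.6, 87.2, 57.3]
tcp_rot: [3.142, -0.0, 0.351]
contact_force: [0.5, 0.3, -0.5]
grip_width: 45.6
finger_force: 0.0
```

Request:
send_rows(offset=[[0,0,-0.3],[0,0,-0.6],[0,0,-0.9],[0,0,-0.9]], delta_rot=[[0,0,0],[0,0,0],[0,0,0],[0,0,0]])

```text
time: 84.08
tool_pos: [564.2, 87.3, 168.4]
tcp_rot: [3.139, -0.006, 0.352]
contact_force: [-0.5, 0.5, 0.5]
grip_width: 46.1
finger_force: 0.0
```

Request:
send_rows(offset=[[-0.4,0.3,0],[-0.8,0.7,0],[-0.8,0.9,0],[-0.8,0.9,0]], delta_rot=[[0,0,0],[0,0,0],[0,0,0],[0,0,0]])

```text
time: 84.58
tool_pos: [509.2, -48.9, 164.6]
tcp_rot: [-3.141, 0.001, 0.348]
contact_force: [0.2, 0.4, -0.9]
grip_width: 45.9
finger_force: 0.0
```

Request:
send_rows(offset=[[0,0.4,0],[0,0.8,0],[0,0.8,0],[0,0.8,0]], delta_rot=[[0,0,0],[0,0,0],[0,0,0],[0,0,0]])

```text
time: 85.08
tool_pos: [542.1, -136.0, 164.5]
tcp_rot: [-3.14, 0.001, 0.352]
contact_force: [0.2, -0.6, 0.1]
grip_width: 46.2
finger_force: 0.0
```

```bash
python3 - <<'E'
from h import *
np.set_printoptions(linewidth=150)
o=get_obs(); print(o['tool_pos'],o['contact_force'])
locate('flask0',FLASK,[sw(75,-87),sw(75,-29),sw(75,29),sw(75,87)],30)
locate('scraper',SCR,[(371,-275)]); chips()
im=snap('top').astype(int); m=((im[:,:,0]>im[:,:,1]+50)&(im[:,:,0]>im[:,:,2]+60)&(im[:,:,0]>110)).astype(np.uint8)
n,l,s,c=cv2.connectedComponentsWithStats(m)
for i in range(1,n):
    if s[i,4]>15: print('cap@z126',np.round(w('top',c[i],126)[0,:2],1),s[i,4])
a=im.mean(2).astype(int); print(a[198:208,226:240])
for t in('jar','bottle','beaker'): print(t,[np.round(r['uv']) for r in finder.pinpoint(t,'top')])
E
```

```text
[ 542.13944901 -136.03221209  164.4800033 ] [ 0.18070522 -0.61508462  0.08509836]
flask0 [ 670.1 -154. ] yaw 2.926 iou 0.84 ['scene']
flask0 [668.5 -97.7] yaw 0.089 iou 0.41 ['top', 'scene']
flask0 [665.5 -40.6] yaw 3.141 iou 0.82 ['top', 'scene']
flask0 [665.   16.4] yaw 3.141 iou 0.79 ['top', 'scene']
scraper [ 371.9 -276.9] yaw 1.458 iou 0.9 ['top', 'scene']
scene tray [ -56. -150.] 50
scene tray [  17. -133.] 51
scene tray [  -9. -151.] 44
scene tray [  35. -137.] 28
cap@z126 [752.8 302.8] 83
cap@z126 [664.7  16.5] 46
cap@z126 [665. -42.] 45
cap@z126 [405.3 150.7] 53
[[158 156 159 159 157 112  72  73  70  70  68  73  71  74]
 [157 157 157 113  75  38  21  33  64  65  66  67  65  65]
 [156 156  94  52  54  74  12  13  64  63  65  64  64  64]
 [156  94  67  14  15  76   9  11  24  23  27  25  49  64]
 [ 93  69  65   5   8  23  75   9  10   4  11   9  12  16]
 [ 70  63  63  27   7  11  77  73  11   8   9  10  12  10]
 [ 66  66  65  24   3   9  16 153  13  12   8  11  12   7]
 [ 64  65  49  13   4   5  10  51   9   8   6   3  10  14]
 [ 63  64  24  12  12   7   6  13  10  11  12   9  11  10]
 [ 63  46  12  11  10   4   5   9  13  10   9  11   5  11]]
jar [array([425., 213.])]
bottle [array([165., 148.])]
beaker [array([401., 166.])]
```

```bash
python3 -c "
from h import *
print(ticket.close_job())"
```

```text
the job is handed in; nothing more can be done
None
```

I handed the job in: chips swept into the tray (four separate blobs seen, one taken by its height to be two stacked chips), scraper back on its pad, all four flasks in their own slots, and the dimmer turned clockwise to its stop. The first sweep rode up on the rack edge and had to be redone; the jar, bottle and beaker were never approached.

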